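Latch the test-cell clamp shut

TASK

Close the draw latch of the test-cell clamp. Take the claw by its finger bar, put its lip down behind the catch and draw it back until you feel it bear on the catch with a light, steady pull (about half a kilo; never press or pull it against the catch or block with as much as one) for half a second; let go of the claw, then swing the lever down over centre until it lies fully home, and leave the latch holding by itself. Do not disturb the things standing around.

Things in the scene. Friction and masses are not known exactly. Their poses are not given: they have to be found in the camera images.
- rig: The clamp, screwed down: aluminium base plate 230 x 100 x 12 mm, fixed grey block, sliding grey end block. Origin on the table under the lever's pivot; x along the latch, lever to catch; z up. Plate x -100 to +130 mm; fixed block x -30 to 20, sliding block x 40 to 107, both 84 mm wide, tops at 58 mm; end plate x 120 to 130, top 52. The latch lies on y = 0 and moves in the x-z plane.
- jaw: The sliding grey end block with the steel catch on top. Origin on the table under its inner end (rig x 40 mm when open). Slides up to 12 mm towards the lever, pushed open by a rubber gasket: it starts to move at 4 N, then takes 5 N more per mm.
- catch_mean (a point): Rides on the sliding block: mean place of the catch's far (bearing) face, middle of its top edge; rig x 67 mm when open, 72 mm above the table. Catch: steel block 10 mm (x) x 24 x 14 mm high. A hidden screw setting puts the real face up to 4 mm nearer or farther along x; this point does not show it. It does not shift under load. The claw bears on the face turned away from the lever.
- claw: Steel claw, a link 91 mm long hinged on the lever. Origin on its hinge axis; x along the link to the lip, z out of its top, y along the hinge. End plate 29 x 48 x 4 mm (x 62 to 91, z 5 to 9) with a down-turned lip 5 mm thick, 32 wide (x 86 to 91, z -6 to 9); the lip's inner face, x = 86, bears on the catch. Stiff hinge (0.035 N m): stays where left. 50 g.
- claw_bar (a point): Centre of the claw's finger bar: round steel bar 10 mm thick, along rig y, on two posts 40 mm apart (clear), at claw x 72, z 35 mm; its axis is 26 mm above the plate's top. Pinch it across from above; it can turn between the fingers.
- claw_lip (a point): Lower edge of the lip's inner face, at claw x 86, z -6 mm.
- lever_pivot (a point): The lever's hinge axis (along rig y) at rig x 0, 72 mm above the table. The claw's hinge axis rides on the lever 26 mm from here: with the lever home it is at x -25.5, z -5.2 mm from this point, and it turns with the lever.
- handle_bar (a point): Centre of the lever's handle bar: round steel bar 12 mm thick, 70 mm long, along rig y, 80 mm from the pivot, on two flat side arms 52 mm apart (clear). With the lever home it is level with the pivot at rig x -80, with free space below down to the base plate.
- lever (a joint): Lever angle, rad: 0 = fully home, flat towards rig -x, on its stop; grows as the handle rises and swings over towards the catch (upright at 1.57, stop at 2.2). Dead centre is near 0.2; below it the loaded lever closes by itself. Stiff (0.035 N m), stays where left when unloaded. Loaded, the handle takes up to about 8 N.
- bottle: White plastic bottle, 64 mm across, 130 mm tall. Bystander. Origin under its centre.
- beaker: Small glass beaker, 66 mm across, 75 mm tall. Bystander. Origin under its centre.
- cellbox: Small cardboard box 100 x 70 x 40 mm. Bystander. Origin under its centre.
Not all that is in view belongs to the job. Several things have the shape of the rig; the one meant has the colours described above.

How it is judged:
On the way, in this order (a step that is already met when the one before it is completed fails the run):
1. held by its finger bar, the claw's lip is behind the catch and is drawn against it with more than 3 N (contact force between the fingers and claw above 0.5 N and contact force between claw and jaw above 3 N and x of claw_lip in the frame of rig above 0.058 m and z of claw_lip in the frame of rig below 0.069 m), for 0.3 s.
2. the lever is swung down over centre, home, with the claw drawing on the catch and let go by the fingers (value of joint lever below 0.06 rad and contact force between claw and jaw above 6 N and contact force between the fingers and claw below 0.2 N), for 0.2 s.
At the end, for the whole second after the job is handed in: The lever is home (within 0.06 rad of its stop) and at rest, the claw's lip is behind the catch and draws on it with more than 6 N (value of joint lever below 0.06 rad and contact force between claw and jaw above 6 N and x of claw_lip in the frame of rig above 0.054 m and z of claw_lip in the frame of rig below 0.069 m and angular speed of claw below 0.1 rad/s); the robot touches nothing.
It fails at once if the claw is pressed or drawn on the catch or block with more than 9.8 N while the fingers are on the claw (contact force between the fingers and claw above 0.5 N and contact force between claw and jaw above 9.8 N).
It fails at once if the bottle is moved more than 20 mm (distance of bottle from where it was at the start of the episode above 0.02 m).
It fails at once if the beaker is moved more than 20 mm (distance of beaker from where it was at the start of the episode above 0.02 m).
It fails at once if the box is moved more than 20 mm (distance of cellbox from where it was at the start of the episode above 0.02 m).
It also fails if it takes over 64 s, if anything falls off the work surface, if the arm or the gripper's body presses on something with over 40 N, if the wrist force passes 120 N, or if a joint passes its speed limit or range.

ROBOT

A 6-joint arm with a two-finger parallel gripper is mounted at the origin on the work surface. World frame = base frame: x ahead of the robot, y to its left, z up, the work surface at z = 0. Lengths are in m, angles in rad, forces in N, time in s.
With the tool pointing down it reaches from about 0.25 to 0.8 m from the base axis. Payload 3.9 kg.
Tool frame: the origin (TCP) lies at the very end of the fingers, on their centre line; the grasp point (between the pads) lies 19 mm behind it; z points along the fingers, y is the direction in which the jaws open and shut (so a half turn about z gives the same grasp; the last joint's range is limited). The gripper opens to 85 mm and grips with 20 to 120 N. Pads are 22 mm wide; open, the fingers measure 114 mm over their backs; the gripper's body (76 mm by 85 mm) begins 54 mm behind the grasp point. The pads swing forward as they close: fully open they stand 13 mm farther back than shut.
Start: joints at [1.296, 0.26, -0.138, 1.173, 0, 1.571], TCP at [0.142, 0.505, 0.231] pointing down, gripper open.
Joint ranges: [-2.78, 2.78], [-0.83, 1.72], [-1.28, 1.37], [-1.9, 2.12], [-1.57, 1.48], [-3.14, 3.14]. Speed limits (rad/s): [2.57, 2.57, 3.14, 3.14, 3.14, 3.14].

INTERFACE

Orientations are given as a rotation vector (axis times angle).
In Python, from rig import arm gives the robot as it stands.
- The arm moves only by the tool play_rows, never from a script. Its argument "steps" is a list of rows, each a list of 7 numbers: the turn, a rotation vector about the tool's x, y, z in rad, then the shift along the tool's x, y, z in m, then the finger opening in m, from 0 to 0.0854. In form: [[rx, ry, rz, x, y, z, hand], ...]. A call has 1 to 12 rows; each row is the pose to reach, as a shift and turn from the pose commanded when the call began, along the tool's axes at that moment; what a row does not reach only later rows make up. A row lasts 1/8 s, in which the tool goes at most 62.5 mm and 10.7 degrees, less where a joint would pass 70% of its speed; a pose out of reach is approached as far as the arm can. A call with a gripper value outside its range is refused whole. The fingers move at their own pace and stop on an object; "force" is the grip in N (left out, the last holds). Time passes only in rows, so rows that repeat a pose let the fingers close. It gives the time, the measured TCP pose, the force and the opening at its end, in the units of the state.
- arm.read_state(): the state, without advancing time (a new reading comes with each control period).
- arm.get_image(name): name is "scene" or "top" or "wrist"; returns the picture (384x512x3 uint8, blue, green, red); there is no depth.
- arm.camera_info(name): a dict with "vfov" (degrees; the focal length in pixels is half the picture's height over the tangent of half this angle, whatever the lens; pixels are square), "cx", "cy" (the principal point, pixels), "world_to_cam" (4x4, takes a point from world to camera coordinates). Camera axes: x right, y down, z forward; pixel columns grow to the right and rows downward; lengths in m; the calibration is good to about 2 mm. A picture is of the moment at which its call begins: read the wrist's pose just before it. camera_info takes no time and is no camera call; for the wrist camera it gives the pose at the moment of the call.
- arm.job_done(): hands the job in, once; it reports no verdict.
The state is a dict: "time": time; "joints": joint angles; "dq": joint speeds; "joint_efforts": joint torques, N m; "position": TCP position; "ee_rot": TCP orientation; "wrist_force": force on the tool from outside, world axes, zero at the start; "moment": the same for the moment, N m; "opening": opening from 0.0 (shut) to 1.0 (fully open).
Only numpy, scipy, OpenCV 4.12 (cv2) and the standard library are available. Lean on these libraries where they do the work, as an engineer would, in place of code of your own. Each camera call takes 0.05 s, during which the arm holds its last target. There are 200 camera calls.

## Working session

There is one attempt and no reset: what is moved stays moved. The work goes in short steps, Python scripts to look and compute and a tool call to move; the robot and the scene stay as the last step left them, time stands still between calls to the robot, and variables do not carry over. Pictures are saved under pics/ and viewed, about 8 in all and at most 12, crops included, and the job is handed in when it is done.

Besides the shell and the picture viewer there is one more tool, called after ">>>" as a command line: name --pt "numbers of a row" for each row, then --argument value for the rest. play_rows: Moves the arm, as the interface text tells. Its arguments: {"type":"object","properties":{"steps":{"type":"array","items":{"type":"array","items":{"type":"number"}}},"force":{"type":"number"}},"required":["steps"]}

```bash
ls; mkdir -p pics; cat > h.py <<'E'
import numpy as np, cv2
from rig import arm
def snap(n,f):
    im=arm.get_image(n); cv2.imwrite('pics/'+f,im); return im
def K(n):
    c=arm.camera_info(n); f=192/np.tan(np.radians(c['vfov'])/2); return f,c['cx'],c['cy'],np.array(c['world_to_cam'])
def ray(n,u,v):
    f,cx,cy,T=K(n); R=T[:3,:3]; o=-R.T@T[:3,3]; return o,R.T@np.array([(u-cx)/f,(v-cy)/f,1])
def atz(n,u,v,z):
    o,d=ray(n,u,v); return o+d*(z-o[2])/d[2]
def proj(n,p):
    f,cx,cy,T=K(n); q=T[:3,:3]@np.asarray(p)+T[:3,3]; return np.array([cx+f*q[0]/q[2],cy+f*q[1]/q[2]])
E
python3 - <<'E'
from h import *
s=arm.read_state();print(s)
a=snap('scene','a.png');b=snap('top','b.png')
for n in('scene','top'):
    print(n,arm.camera_info(n))
E
```

```text
pics
{'time': 0.0, 'joints': array([ 1.29601110e+00,  2.60669289e-01, -1.39354858e-01,  1.17269476e+00,
        2.09490525e-05,  1.57078785e+00]), 'dq': array([ 0.00061363,  0.00193728,  0.00115889,  0.00025042, -0.00147834,
       -0.00049794]), 'joint_efforts': array([-2.69085394e-04, -4.05678785e+01,  2.53922796e+01,  1.85953866e-02,
       -2.10368444e-05, -1.26644576e-05]), 'position': array([0.14226521, 0.50466026, 0.230478  ]), 'ee_rot': array([-4.30222672e-01, -3.11170678e+00,  2.98674725e-03]), 'wrist_force': array([ 0.03645752, -0.58918434,  1.53525686]), 'moment': array([-0.00582357,  0.04578478, -0.0547083 ]), 'opening': 0.9993117752050126}
scene {'vfov': 42.05104245011222, 'cx': 260.1282726007917, 'cy': 201.04922155452073, 'world_to_cam': array([[ 0.8864429 ,  0.4627941 , -0.00637232, -0.55403817],
       [ 0.38944229, -0.75324219, -0.53005745, -0.15410456],
       [-0.25010737,  0.46738401, -0.84793779,  1.35956974],
       [ 0.        ,  0.        ,  0.        ,  1.        ]])}
top {'vfov': 49.804570681344394, 'cx': 251.80359639712626, 'cy': 185.84636462907747, 'world_to_cam': array([[ 0.00821072, -0.99965525, -0.02493939,  0.05584601],
       [-0.9965095 , -0.00610782, -0.08325571,  0.60906771],
       [ 0.08307468,  0.02553593, -0.9962161 ,  0.84948051],
       [ 0.        ,  0.        ,  0.        ,  1.        ]])}
```

View pics/a.png

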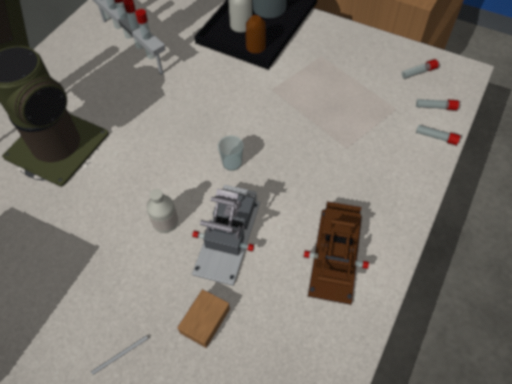

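View pics/b.png

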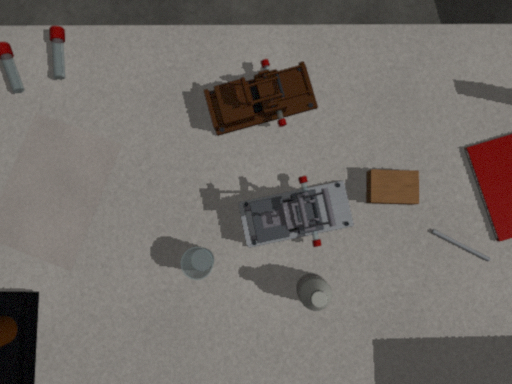

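The scene picture shows two rig-shaped things. One is grey aluminium at scene (228,235) / top (297,213), the other brown at scene (338,250) / top (260,97). The grey one fits the description. I'll confirm it enlarged.

```bash
python3 - <<'E'
import cv2,numpy as np
a=cv2.imread('pics/a.png')[175:290,180:270];b=cv2.imread('pics/b.png')[165:255,230:360]
a=cv2.resize(a,None,fx=4.8,fy=4.8,interpolation=cv2.INTER_CUBIC);b=cv2.resize(b,None,fx=2.8,fy=2.8,interpolation=cv2.INTER_CUBIC)
c=np.zeros((552,800,3),np.uint8);c[:552,:432]=a[:552];c[:252,436:800]=b[:252,:364];cv2.imwrite('pics/c.png',c)
E
```

```text
(no output)
```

View pics/c.png

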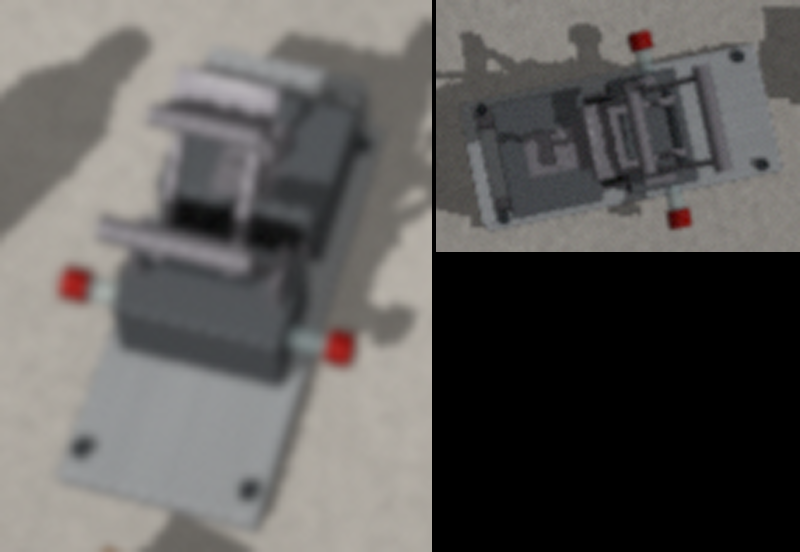

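The enlarged crop confirms it: grey block and base plate with a steel latch. The lever end (bare plate) is toward image right, world −y. Next I fit the rig pose from the plate corners.

```bash
cat >> h.py <<'E'
from scipy.optimize import least_squares
def rigT(p):
    x,y,t=p; c,s=np.cos(t),np.sin(t); return np.array([[c,-s,0,x],[s,c,0,y],[0,0,1,0],[0,0,0,1.]])
def W(p,q): return rigT(p)[:3,:3]@np.asarray(q,float)+rigT(p)[:3,3]
E
python3 - <<'E'
from h import *
def tp(X,Y): return (230+(X-436)/2.8,165+Y/2.8)
def sc(X,Y): return (180+X/4.8,175+Y/4.8)
obs=[('top',tp(752,42),(-.1,-.05,.012)),('top',tp(780,165),(-.1,.05,.012)),('top',tp(487,228),(.13,.05,.012)),
('scene',sc(60,478),(-.1,.05,.012)),('scene',sc(258,528),(-.1,-.05,.012))]
# y sign: test both
for sg in(1,-1):
    fun=lambda p:np.concatenate([proj(n,W(p,(q[0],q[1]*sg,q[2])))-uv for n,uv,q in obs])
    r=least_squares(fun,[.5,-.05,1.6]);print(sg,r.x,np.round(r.fun,1))
    if r.cost<60:p=r.x;sgn=sg
np.save('p.npy',p)
print(atz('top',315,291,.06),atz('top',197,262,.04),atz('top',393,187,.04))
ci=arm.camera_info('wrist');s=arm.read_state();T=np.array(ci['world_to_cam']);R=T[:3,:3];print('wristcam',-R.T@T[:3,3],R[2],R[1],ci['vfov'])
# handle bar for lever angles, in top & scene
for a in np.arange(1.0,2.3,.2):
    h=np.array([-.08*np.cos(a),0,.072+.08*np.sin(a)])
    e=[proj(n,W(p,h+[0,y,0])) for n in('top','scene') for y in(-.035,.035)]
    print(round(a,1),np.round(e,0).tolist())
E
```

```text
1 [ 0.55758136 -0.04889001  1.78831491] [ 0.6 -2.   1.3 -0.1 -0.1 -0.1 -0.9 -1.6 -0.3 -1.5]
-1 [ 0.51619499 -0.06963125  2.31301349] [ 20.6  36.  -21.7 -42.6   3.3   7.3  43.7  -2.  -40.5  -1.7]
[ 0.39714303 -0.06785781  0.06      ] [0.44949993 0.17140953 0.04      ] [ 0.60688943 -0.2318446   0.04      ]
wristcam [0.06106636 0.52902405 0.3729775 ] [ 0.31493766 -0.09127905 -0.94471287] [ 0.90960815 -0.25515203  0.32788787] 62.11167714419143
1.0 [[329.0, 185.0], [337.0, 223.0], [231.0, 234.0], [200.0, 226.0]]
1.2 [[322.0, 187.0], [330.0, 224.0], [233.0, 226.0], [202.0, 219.0]]
1.4 [[314.0, 188.0], [322.0, 226.0], [235.0, 219.0], [204.0, 212.0]]
1.6 [[305.0, 190.0], [314.0, 228.0], [237.0, 213.0], [206.0, 206.0]]
1.8 [[296.0, 192.0], [305.0, 230.0], [239.0, 207.0], [208.0, 200.0]]
2.0 [[288.0, 194.0], [296.0, 232.0], [241.0, 203.0], [211.0, 196.0]]
2.2 [[280.0, 196.0], [289.0, 233.0], [243.0, 199.0], [213.0, 193.0]]
```

```bash
cat >> h.py <<'E'
from scipy.spatial.transform import Rotation as Ro
def hinge(a): c,s=np.cos(a),np.sin(a); return np.array([-.0255*c-.0052*s,.0255*s-.0052*c+.072])
def clawpt(a,f,q): # lever a, claw pitch f (nose up +) -> rig x,z
    c,s=np.cos(f),np.sin(f); return hinge(a)+[c*q[0]-s*q[1],s*q[0]+c*q[1]]
def handle(a): return np.array([-.08*np.cos(a),.072+.08*np.sin(a)])
def togo(p,rigpos,tilt=0.,flip=0,yaw=0.):
    """tool-frame delta (rotvec, shift) to put TCP at rig pos; fingers down, jaw axis along rig x; tilt: tool z leans to rig +x"""
    s=arm.read_state(); R0=Ro.from_rotvec(s['ee_rot']); t=p[2]+yaw
    x=np.array([np.cos(t),np.sin(t),0]); zt=np.sin(tilt)*x-np.cos(tilt)*np.array([0,0,1]); yt=np.cos(tilt)*x+np.sin(tilt)*np.array([0,0,1])
    if flip: yt=-yt
    R=Ro.from_matrix(np.c_[np.cross(yt,zt),yt,zt])
    d=R0.inv().apply(W(p,rigpos)-s['position']); r=(R0.inv()*R).as_rotvec()
    print('rot',np.round(r,4),'shift',np.round(d,4)); return r,d
def inrig(p):
    s=arm.read_state(); v=s['position']-[p[0],p[1],0]; return np.array([np.cos(p[2])*v[0]+np.sin(p[2])*v[1],-np.sin(p[2])*v[0]+np.cos(p[2])*v[1],v[2]])
E
python3 - <<'E'
from h import *
p=np.load('p.npy'); a=1.13
for f in np.arange(-.4,1.9,.2):
    b=clawpt(a,f,(.072,.035));l=clawpt(a,f,(.086,-.006));e=clawpt(a,f,(.091,.007))
    g=lambda n,q:np.round(proj(n,W(p,(q[0],0,q[1])))).tolist()
    print(round(f,1),'bar',np.round(b,3),g('top',b),g('scene',b),'end',g('top',e),g('scene',e))
togo(p,(.04,0,.26))
E
```

```text
-0.4 bar [0.064 0.097] [275.0, 216.0] [231.0, 199.0] end [271.0, 217.0] [233.0, 204.0]
-0.2 bar [0.062 0.113] [276.0, 216.0] [231.0, 196.0] end [269.0, 218.0] [233.0, 199.0]
0.0 bar [0.056 0.128] [279.0, 215.0] [230.0, 195.0] end [269.0, 218.0] [233.0, 195.0]
0.2 bar [0.048 0.141] [284.0, 214.0] [228.0, 194.0] end [271.0, 217.0] [232.0, 191.0]
0.4 bar [0.037 0.153] [290.0, 213.0] [226.0, 196.0] end [275.0, 216.0] [231.0, 190.0]
0.6 bar [0.024 0.162] [298.0, 211.0] [224.0, 198.0] end [280.0, 215.0] [229.0, 190.0]
0.8 bar [0.009 0.169] [306.0, 210.0] [222.0, 202.0] end [288.0, 214.0] [227.0, 191.0]
1.0 bar [-0.006  0.172] [315.0, 208.0] [220.0, 208.0] end [296.0, 212.0] [224.0, 194.0]
1.2 bar [-0.022  0.173] [324.0, 206.0] [217.0, 214.0] end [306.0, 210.0] [222.0, 199.0]
1.4 bar [-0.038  0.17 ] [333.0, 204.0] [215.0, 221.0] end [317.0, 207.0] [219.0, 205.0]
1.6 bar [-0.053  0.164] [340.0, 202.0] [213.0, 228.0] end [327.0, 205.0] [216.0, 212.0]
1.8 bar [-0.066  0.155] [347.0, 201.0] [211.0, 236.0] end [337.0, 203.0] [214.0, 220.0]
rot [-1.800e-03 -4.000e-04 -4.923e-01] shift [-0.531  -0.3849 -0.0288]
```

>>> play_rows --pt "0 0 -0.49 -0.54 -0.4025 -0.069 0.05" --pt "0 0 -0.49 -0.54 -0.4025 -0.069 0.05" --pt "0 0 -0.49 -0.54 -0.4025 -0.069 0.05" --pt "0 0 -0.49 -0.54 -0.4025 -0.069 0.05" --pt "0 0 -0.49 -0.54 -0.4025 -0.069 0.05" --pt "0 0 -0.49 -0.54 -0.4025 -0.069 0.05" --pt "0 0 -0.49 -0.54 -0.4025 -0.069 0.05" --pt "0 0 -0.49 -0.54 -0.4025 -0.069 0.05" --pt "0 0 -0.49 -0.54 -0.4025 -0.069 0.05" --pt "0 0 -0.49 -0.54 -0.4025 -0.069 0.05" --pt "0 0 -0.49 -0.54 -0.4025 -0.069 0.05" --pt "0 0 -0.49 -0.54 -0.4025 -0.069 0.05"

```text
time: 1.6
position: [0.5552, -0.032, 0.2993]
ee_rot: [0.329, -3.124, 0.001]
wrist_force: [-0.1, 1.3, -1.0]
opening: 0.583
```

```bash
python3 - <<'E'
from h import *
p=np.load('p.npy');s=arm.read_state();print(s['joints'].round(3),s['time'],inrig(p),s['opening'],s['wrist_force'])
im=snap('wrist','w1.png');cv2.imwrite('pics/w1b.png',cv2.resize(im,(800,600),interpolation=cv2.INTER_CUBIC))
for n,q in dict(c1=(-.1,-.05,.012),c2=(-.1,.05,.012),c3=(.13,.05,.012),c4=(.13,-.05,.012),blk1=(-.03,.042,.058),h1=(-.034,.035,.144),h2=(-.034,-.035,.144),bar=(.0145,0,.167),catch=(.067,0,.072)).items(): print(n,(proj('wrist',W(p,q))*800/512).round())
E
```

```text
[-5.700e-02  2.970e-01  9.000e-02  1.364e+00 -1.000e-03 -2.670e-01] 1.6 [ 0.01702072 -0.00128136  0.29926018] 0.5825236009752252 [-0.14430004  1.32308416 -0.95796394]
c1 [266. 291.]
c2 [255. 177.]
c3 [529. 175.]
c4 [521. 289.]
blk1 [332. 192.]
h1 [308. 220.]
h2 [315. 329.]
bar [389. 287.]
catch [461. 250.]
```

View pics/w1b.png

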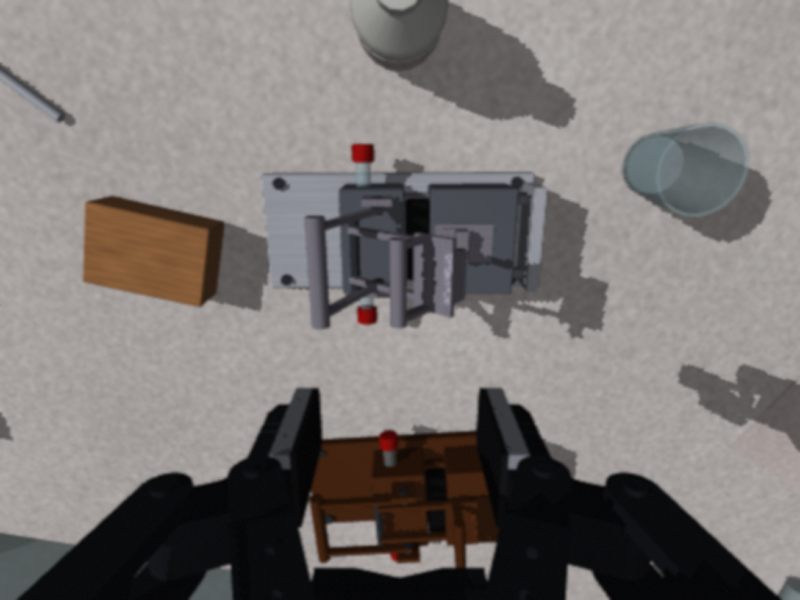

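The wrist view shows the grey rig's handle bar from (316,217) to (319,327) and the claw bar centre near (398,282). The claw stands up, and the brown decoy lies in front of it. I refit the rig pose with the lever and claw angles.

```bash
python3 - <<'E'
from h import *
p=np.load('p.npy');k=512/800
def tp(X,Y): return (230+(X-436)/2.8,165+Y/2.8)
def sc(X,Y): return (180+X/4.8,175+Y/4.8)
L=[('wrist',(273,289),(-.1,-.05,.012)),('wrist',(263,175),(-.1,.05,.012)),('wrist',(341,186),(-.03,.042,.058)),('wrist',(429,186),(.04,.042,.058)),('wrist',(514,186),(.107,.042,.058)),('wrist',(515,293),(.107,-.042,.058))]
obs=[(n,np.array(u)*k,q) for n,u,q in L]
fix=[('top',tp(752,42),(-.1,-.05,.012)),('top',tp(780,165),(-.1,.05,.012)),('scene',sc(60,478),(-.1,.05,.012)),('scene',sc(258,528),(-.1,-.05,.012))]
def mod(P,wo):
    p,a,f=P[:3],P[3],P[4]; r=[]
    for n,u,q in obs: r.append(proj(n,W(p,q))-u)
    if wo:
        for n,u,q in fix: r.append(.4*(proj(n,W(p,q))-u))
    h=handle(a)
    for y,u in((.035,(316,217)),(-.035,(319,327))): r.append(proj('wrist',W(p,(h[0],y,h[1])))-np.array(u)*k)
    b=clawpt(a,f,(.072,.035)); r.append(proj('wrist',W(p,(b[0],0,b[1])))-np.array((398,282))*k)
    if wo: 
        r.append(.4*(proj('top',W(p,(b[0],0,b[1])))-np.array((303,210))))
        r.append(.4*(proj('scene',W(p,(b[0],0,b[1])))-np.array((224.5,199))))
        hh=[W(p,(h[0],y,h[1])) for y in(-.035,.035)]
        for n,us in(('top',((325,189),(332,225))),('scene',((232,230),(201,222)))):
            for w,u in zip(hh,us): r.append(.4*(proj(n,w)-np.array(u)))
    return np.concatenate(r)
for wo in(0,1):
    r=least_squares(lambda P:mod(P,wo),[*p,1.13,.73],loss='soft_l1');P=r.x
    print(P.round(4),np.round(mod(P,wo),1)); print('bar',clawpt(P[3],P[4],(.072,.035)),'handle',handle(P[3]))
np.save('p.npy',P[:3]);np.save('af.npy',P[3:])
p=P[:3];b=clawpt(P[3],P[4],(.072,.035))
t=.5;d=np.array([np.sin(t),-np.cos(t)])
for bk in(.06,.019):
    q=b+d*(.019-bk+0) if bk>.02 else b+d*.019
    print(bk,q); togo(p,(q[0],0,q[1]),t)
E
```

```text
[ 0.5536 -0.0438  1.799   1.1124  0.7354] [-0.1 -0.  -1.2 -0.2 -1.3  1.9  1.8  0.9  4.4  0.  -0.5 -0.4 -1.1 -0.4
  2.  -0.8  0.   0.2]
bar [0.01396402 0.16682602] handle [-0.03539746  0.14374273]
[ 0.5538 -0.044   1.7995  1.099   0.7295] [-0.3  0.1 -1.4 -0.  -1.5  2.   1.5  1.   4.1  0.1 -0.8 -0.3 -0.8 -0.3
 -0.3  0.4 -0.3 -1.5 -0.1 -1.6 -2.3 -0.3  0.8 -0.9 -0.1  0.2 -0.8  0.9
 -0.9 -0.1 -1.1 -0.5 -0.3  0.2 -0.  -1.  -0.2 -0.6]
bar [0.01412749 0.16643066] handle [-0.03636159  0.14325893]
0.06 [-0.00552895  0.20241155]
rot [-0.4994  0.0028 -0.0169] shift [ 0.0024 -0.0191  0.0968]
0.019 [0.02323658 0.14975659]
rot [-0.4994  0.0028 -0.0169] shift [0.0028 0.0096 0.1495]
```

>>> play_rows --pt "-0.17 0 -0.006 0.001 -0.02 0.03 0.042" --pt "-0.34 0 -0.011 0.002 -0.03 0.06 0.042" --pt "-0.5 0.003 -0.017 0.0024 -0.019 0.097 0.042" --pt "-0.5 0.003 -0.017 0.0024 -0.019 0.097 0.042" --pt "-0.5 0.003 -0.017 0.0024 -0.019 0.097 0.042" --pt "-0.5 0.003 -0.017 0.0024 -0.019 0.097 0.042"

```text
time: 2.4
position: [0.5555, -0.0465, 0.2062]
ee_rot: [0.353, -2.975, -0.755]
wrist_force: [-0.3, -0.7, 0.4]
opening: 0.493
```

```bash
python3 - <<'E'
from h import *
p=np.load('p.npy');a,f=np.load('af.npy');s=arm.read_state();print(s['joints'].round(3),s['time'],inrig(p),s['opening'],s['wrist_force'])
im=snap('wrist','w2.png');cv2.imwrite('pics/w2b.png',cv2.resize(im,(640,480),interpolation=cv2.INTER_CUBIC))
b=clawpt(a,f,(.072,.035));h=handle(a)
for n,q in dict(h1=(h[0],.035,h[1]),h2=(h[0],-.035,h[1]),b1=(b[0],.02,b[1]),b2=(b[0],-.02,b[1])).items(): print(n,(proj('wrist',W(p,q))*640/512).round())
t=.5;d=np.array([np.sin(t),-np.cos(t)]);q=b+d*.019;togo(p,(q[0],0,q[1]),t)
E
```

```text
[-0.32   0.513  0.077  1.408  0.42  -0.615] 2.4 [-0.00279812 -0.00108809  0.2062404 ] 0.4925874003329625 [-0.30564235 -0.7411398   0.39329253]
h1 [191. 213.]
h2 [204. 342.]
b1 [310. 242.]
b2 [310. 314.]
rot [-0.0034  0.0022  0.0078] shift [ 0.0012 -0.0039  0.062 ]
```

View pics/w2b.png

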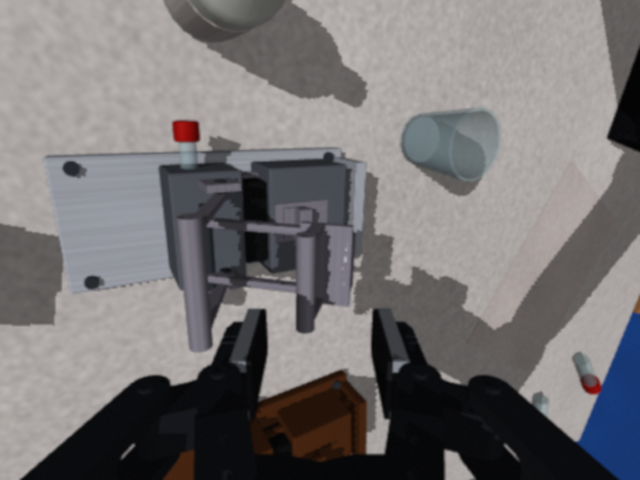

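Bar centre is seen at (305,277), predicted (310,278), about 2 mm toward the lever. I go in with that correction and pinch at low force.

>>> play_rows --pt "0 0 0.007 0.001 -0.003 0.02 0.042" --pt "0 0 0.007 0.001 -0.005 0.042 0.042" --pt "0 0 0.007 0.001 -0.006 0.06 0.042" --pt "0 0 0.007 0.001 -0.006 0.061 0.042" --pt "0 0 0.007 0.001 -0.006 0.061 0.03" --pt "0 0 0.007 0.001 -0.006 0.061 0.02" --pt "0 0 0.007 0.001 -0.006 0.061 0.005" --pt "0 0 0.007 0.001 -0.006 0.061 0.005" --pt "0 0 0.007 0.001 -0.006 0.061 0.005" --force 20

```text
time: 3.58
position: [0.5488, -0.0246, 0.1473]
ee_rot: [0.336, -2.971, -0.759]
wrist_force: [1.1, 1.1, 2.8]
opening: 0.111
```

```bash
python3 - <<'E'
from h import *
p=np.load('p.npy');a,f=np.load('af.npy');s=arm.read_state();print(s['joints'].round(3),s['time'],inrig(p),s['opening'],s['wrist_force'],s['moment'])
R=Ro.from_rotvec(s['ee_rot']).as_matrix(); g=inrig(p)-.019*(rigT(p)[:3,:3].T@R[:,2]);print('grasp in rig',g,'bar exp',clawpt(a,f,(.072,.035)))
im=snap('wrist','w3.png');cv2.imwrite('pics/w3b.png',cv2.resize(im[100:],(640,355),interpolation=cv2.INTER_CUBIC))
E
```

```text
[-0.29   0.528 -0.059  1.248  0.43  -0.574] 3.575 [0.02002219 0.00050146 0.14732307] 0.11090146118824407 [1.08739914 1.10320071 2.77458596] [-0.15264974 -0.12973004 -0.1467203 ]
grasp in rig [0.01091346 0.00051383 0.16399733] bar exp [0.01412749 0.16643066]
```

View pics/w3b.png

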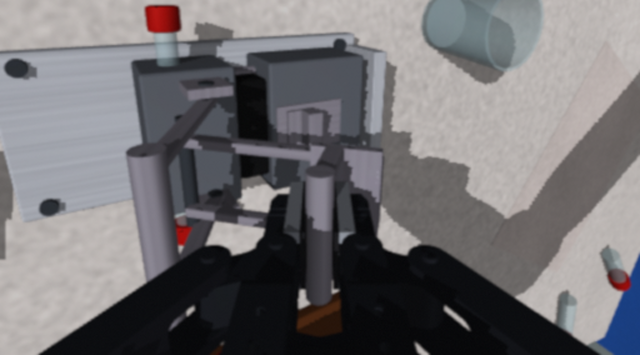

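Opening is 9.5 mm, so the bar is pinched between the posts. Now I plan the path (lever and claw form a two-link chain), with handle clearance.

```bash
python3 - <<'E'
from h import *
p=np.load('p.npy')
g0=np.array([.0109,.164])
r=least_squares(lambda v:clawpt(v[0],v[1],(.072,.035))-g0,[1.1,.73]).x;print('a,f from grasp',r)
n=8;A0,F0=r
wp=[]
for i in range(1,n+1):
    u=i/n; wp.append((A0+(1.7-A0)*min(1,u*1.1),F0+(-.05-F0)*u,.5+(-.15-.5)*min(1,u*1.3)))
wp+= [(1.7,-.05-.3*k/4,-.15) for k in(1,2,3,4)]
for a,f,t in wp:
    b=clawpt(a,f,(.072,.035));d=np.array([np.sin(t),-np.cos(t)]);e=np.array([np.cos(t),np.sin(t)]);q=b+d*.019
    l=clawpt(a,f,(.086,-.006));h=handle(a)-b
    print(np.round([a,f,t],2),'bar',b.round(4),'lip',l.round(4),'handle behind/side',(-h@d).round(3),(h@e).round(3));togo(p,(q[0],0,q[1]),t)
E
```

```text
a,f from grasp [0.95171541 0.73512128]
[1.05 0.64 0.39] bar [0.02   0.1626] lip [0.0556 0.1379] handle behind/side 0.003 -0.063
rot [ 0.1055  0.0004 -0.0031] shift [-0.0005  0.0053  0.0054]
[1.16 0.54 0.29] bar [0.0288 0.1603] lip [0.0619 0.1322] handle behind/side 0.003 -0.063
rot [ 2.112e-01  2.000e-04 -3.100e-03] shift [-0.0005  0.01    0.0114]
[1.26 0.44 0.18] bar [0.0375 0.1571] lip [0.0676 0.126 ] handle behind/side 0.003 -0.062
rot [ 3.168e-01  1.000e-04 -3.100e-03] shift [-0.0005  0.0141  0.0178]
[1.36 0.34 0.08] bar [0.0457 0.153 ] lip [0.0727 0.1191] handle behind/side 0.002 -0.062
rot [ 4.224e-01 -1.000e-04 -3.100e-03] shift [-0.0005  0.0175  0.0246]
[ 1.47  0.24 -0.03] bar [0.0536 0.1482] lip [0.0771 0.1118] handle behind/side 0.002 -0.062
rot [ 5.28e-01 -2.00e-04 -3.10e-03] shift [-0.0005  0.0203  0.0316]
[ 1.57  0.15 -0.13] bar [0.0609 0.1426] lip [0.0807 0.1041] handle behind/side 0.001 -0.062
rot [ 6.337e-01 -4.000e-04 -3.100e-03] shift [-0.0004  0.0224  0.039 ]
[ 1.67  0.05 -0.15] bar [0.0676 0.1363] lip [0.0836 0.096 ] handle behind/side 0.006 -0.061
rot [ 6.499e-01
[... 169 characters left out ...]
0e-04 -3.100e-03] shift [-0.0004  0.0253  0.0557]
[ 1.7  -0.12 -0.15] bar [0.0739 0.1237] lip [0.0827 0.0813] handle behind/side 0.018 -0.067
rot [ 6.499e-01 -4.000e-04 -3.100e-03] shift [-0.0004  0.0245  0.0616]
[ 1.7  -0.2  -0.15] bar [0.0756 0.118 ] lip [0.0812 0.075 ] handle behind/side 0.023 -0.07
rot [ 6.499e-01 -4.000e-04 -3.100e-03] shift [-0.0004  0.0233  0.0675]
[ 1.7  -0.27 -0.15] bar [0.0769 0.1121] lip [0.0793 0.0688] handle behind/side 0.029 -0.072
rot [ 6.499e-01 -4.000e-04 -3.100e-03] shift [-0.0004  0.0216  0.0732]
[ 1.7  -0.35 -0.15] bar [0.0778 0.1061] lip [0.0769 0.0628] handle behind/side 0.035 -0.073
rot [ 6.499e-01 -4.000e-04 -3.100e-03] shift [-0.0004  0.0195  0.0789]
```

>>> play_rows --pt "0.106 0 0 0 0.0053 0.0054 0.005" --pt "0.211 0 0 0 0.01 0.0114 0.005" --pt "0.317 0 0 0 0.0141 0.0178 0.005" --pt "0.422 0 0 0 0.0175 0.0246 0.005" --pt "0.528 0 0 0 0.0203 0.0316 0.005" --pt "0.634 0 0 0 0.0224 0.039 0.005" --pt "0.65 0 0 0 0.0251 0.0475 0.005" --pt "0.65 0 0 0 0.0253 0.0557 0.005" --pt "0.65 0 0 0 0.0253 0.0557 0.005"

```text
time: 4.75
position: [0.5382, 0.0239, 0.1101]
ee_rot: [-0.352, 3.097, -0.228]
wrist_force: [2.7, 3.1, 1.7]
opening: 0.11
```

```bash
cat >> h.py <<'E'
def st(p):
    s=arm.read_state();R=Ro.from_rotvec(s['ee_rot']).as_matrix();Q=rigT(p)[:3,:3]
    g=inrig(p)-.019*(Q.T@R[:,2]);F=Q.T@s['wrist_force']
    print('t',s['time'],'open mm',round(s['opening']*85.4,2),'grasp',g.round(4),'F rig',F.round(2),'toolz rig',(Q.T@R[:,2]).round(3));return g
E
python3 - <<'E'
from h import *
p=np.load('p.npy');g=st(p);print(arm.read_state()['moment'],arm.read_state()['joints'].round(2))
print('a,f',least_squares(lambda v:clawpt(v[0],v[1],(.072,.035))-g[[0,2]],[1.6,0]).x)
im=snap('wrist','w4.png');sc=snap('scene','s4.png')[165:275,175:275]
c=np.zeros((480,800,3),np.uint8);c[:400]=0
c[:330,:440]=cv2.resize(im,(440,330));c[:396,440:800]=cv2.resize(sc,(360,396),interpolation=cv2.INTER_CUBIC);cv2.imwrite('pics/d4.png',c[:400])
E
```

```text
t 4.75 open mm 9.43 grasp [ 0.0725 -0.0002  0.1289] F rig [ 2.4  -3.3   1.68] toolz rig [-0.147  0.001 -0.989]
[ 0.8153269  -0.50762305  0.03461671] [ 0.13  0.35 -0.35  0.86 -0.15 -0.1 ]
a,f [ 1.72023693 -0.05592726]
```

View pics/d4.png

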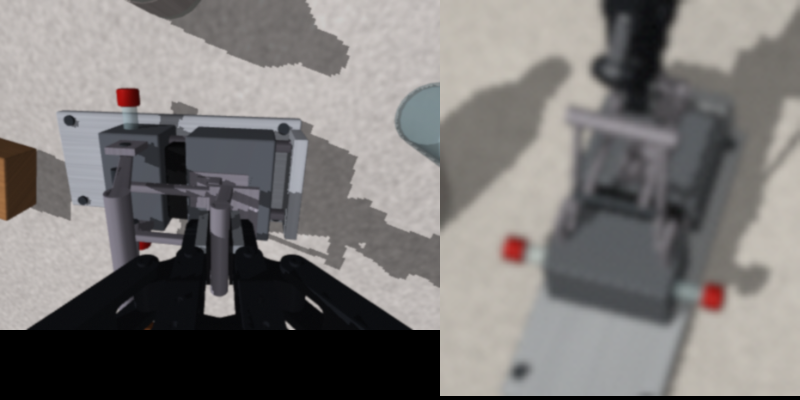

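>>> play_rows --pt "0 0 0 -0.0005 0.0029 0.0052 0.005" --pt "0 0 0 -0.0005 0.0054 0.0106 0.005" --pt "0 0 0 -0.001 0.0076 0.0162 0.005" --pt "0 0 0 -0.001 0.0076 0.0162 0.005"

```text
time: 5.35
position: [0.5372, 0.0283, 0.0924]
ee_rot: [-0.352, 3.098, -0.232]
wrist_force: [2.9, 3.4, 1.9]
opening: 0.11
```

```bash
python3 - <<'E'
from h import *
p=np.load('p.npy');g=st(p);print(arm.read_state()['moment'])
print('a,f',least_squares(lambda v:clawpt(v[0],v[1],(.072,.035))-g[[0,2]],[1.6,0]).x)
im=snap('wrist','w5.png')
cv2.imwrite('pics/w5b.png',cv2.resize(im[130:330,60:360],(780,520),interpolation=cv2.INTER_CUBIC));st(p)
E
```

```text
t 5.35 open mm 9.43 grasp [ 0.0771 -0.0003  0.1112] F rig [ 2.62 -3.55  1.95] toolz rig [-0.149  0.002 -0.989]
[ 0.70956693 -0.5085721   0.00963049]
a,f [ 1.7001615  -0.28637135]
t 5.4 open mm 9.21 grasp [ 0.077  -0.0003  0.1114] F rig [ 3.05 -3.68  3.24] toolz rig [-0.149  0.002 -0.989]
```

View pics/w5b.png

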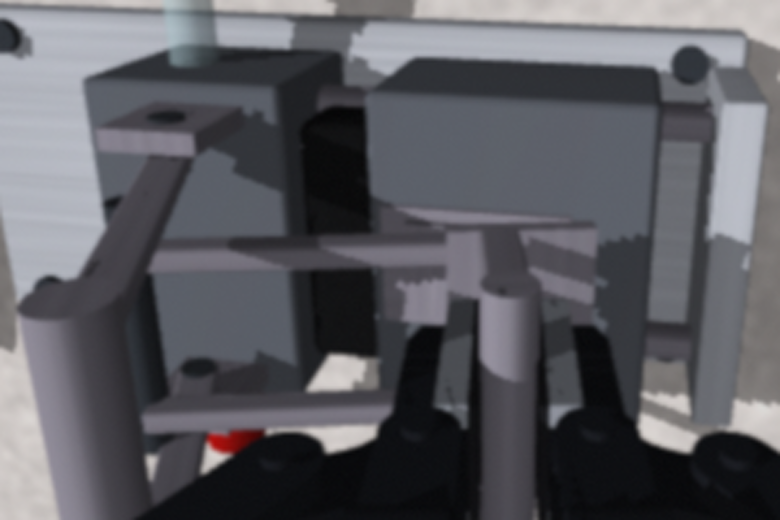

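>>> play_rows --pt "0 0 0 0 0.0008 0.0023 0.005" --pt "0 0 0 0 0.0015 0.0045 0.005" --pt "0 0 0 0 0.0015 0.0045 0.005"

```text
time: 5.78
position: [0.537, 0.029, 0.0881]
ee_rot: [-0.352, 3.098, -0.233]
wrist_force: [2.9, 3.7, 1.4]
opening: 0.102
```

```bash
python3 - <<'E'
from h import *
p=np.load('p.npy');g=st(p);r=least_squares(lambda v:clawpt(v[0],v[1],(.072,.035))-g[[0,2]],[1.6,0]).x
print(r,'lip',clawpt(*r,(.086,-.006)))
# draw path: keep lip z ~.064
for a in np.arange(1.7,.85,-.1):
    f=least_squares(lambda v:clawpt(a,v[0],(.086,-.006))[1]-.0635,[-.3]).x[0]
    b=clawpt(a,f,(.072,.035));print(round(a,2),round(f,3),'bar',b.round(4),'lip x',clawpt(a,f,(.086,-.006))[0].round(4))
E
```

```text
t 5.775 open mm 8.71 grasp [ 0.0777 -0.0002  0.1069] F rig [ 2.98 -3.69  1.39] toolz rig [-0.15   0.002 -0.989]
[ 1.70224367 -0.3407892 ] lip [0.07723598 0.06356276]
1.7 -0.342 bar [0.0777 0.1068] lip x 0.0772
1.6 -0.338 bar [0.0751 0.1068] lip x 0.0747
1.5 -0.33 bar [0.0725 0.1068] lip x 0.0724
1.4 -0.32 bar [0.0699 0.1068] lip x 0.0703
1.3 -0.307 bar [0.0674 0.1068] lip x 0.0683
1.2 -0.291 bar [0.0649 0.1068] lip x 0.0666
1.1 -0.272 bar [0.0626 0.1068] lip x 0.065
1.0 -0.251 bar [0.0603 0.1067] lip x 0.0637
0.9 -0.228 bar [0.0581 0.1066] lip x 0.0625
```

>>> play_rows --pt "0 0 0 0 -0.001 0.00015 0.005" --pt "0 0 0 0 -0.002 0.0003 0.005" --pt "0 0 0 0 -0.003 0.00045 0.005" --pt "0 0 0 0 -0.004 0.0006 0.005" --pt "0 0 0 0 -0.004 0.0006 0.005"

```text
time: 6.4
position: [0.5379, 0.0249, 0.0884]
ee_rot: [-0.352, 3.098, -0.234]
wrist_force: [3.4, 3.3, 2.2]
opening: 0.11
```

```bash
python3 - <<'E'
from h import *
p=np.load('p.npy')
for i in range(4): st(p);arm.get_image('wrist')
E
```

```text
t 6.4 open mm 9.43 grasp [ 0.0736 -0.0002  0.1071] F rig [ 2.43 -4.05  2.24] toolz rig [-0.15   0.002 -0.989]
t 6.45 open mm 9.2 grasp [ 0.0736 -0.0002  0.1072] F rig [ 2.46 -4.86  2.4 ] toolz rig [-0.15   0.002 -0.989]
t 6.5 open mm 8.92 grasp [ 0.0736 -0.0002  0.1071] F rig [ 1.9  -3.16  2.12] toolz rig [-0.15   0.002 -0.989]
t 6.55 open mm 9.15 grasp [ 0.0736 -0.0002  0.1071] F rig [ 2.32 -4.43  2.01] toolz rig [-0.15   0.002 -0.989]
```

>>> play_rows --pt "0 0 0 0 -0.0003 5e-05 0.005" --pt "0 0 0 0 -0.0006 0.0001 0.005" --pt "0 0 0 0 -0.0006 0.0001 0.005"

```text
time: 6.98
position: [0.538, 0.0246, 0.0883]
ee_rot: [-0.352, 3.098, -0.233]
wrist_force: [3.4, 3.7, 2.6]
opening: 0.106
```

>>> play_rows --pt "0 0 0 0 -0.0003 5e-05 0.005" --pt "0 0 0 0 -0.0006 0.0001 0.005" --pt "0 0 0 0 -0.0006 0.0001 0.005"

```text
time: 7.35
position: [0.5381, 0.0239, 0.0883]
ee_rot: [-0.352, 3.098, -0.233]
wrist_force: [3.9, 2.8, 2.0]
opening: 0.107
```

```bash
python3 - <<'E'
from h import *
p=np.load('p.npy');st(p)
E
```

```text
t 7.35 open mm 9.11 grasp [ 7.260e-02 -1.000e-04  1.071e-01] F rig [ 1.88 -4.45  2.  ] toolz rig [-0.149  0.002 -0.989]
```

>>> play_rows --pt "0 0 0 0 -0.0004 5e-05 0.005" --pt "0 0 0 0 -0.0007 0.0001 0.005" --pt "0 0 0 0 -0.0007 0.0001 0.005"

```text
time: 7.72
position: [0.5382, 0.0232, 0.0883]
ee_rot: [-0.352, 3.098, -0.233]
wrist_force: [3.5, 3.3, 2.2]
opening: 0.105
```

>>> play_rows --pt "0 0 0 0 -0.0004 5e-05 0.005" --pt "0 0 0 0 -0.0007 0.0001 0.005" --pt "0 0 0 0 -0.0007 0.0001 0.005"

```text
time: 8.1
position: [0.5384, 0.0225, 0.0883]
ee_rot: [-0.352, 3.098, -0.233]
wrist_force: [3.4, 3.8, 1.2]
opening: 0.114
```

>>> play_rows --pt "0 0 0 0 -0.0004 5e-05 0.005" --pt "0 0 0 0 -0.0007 0.0001 0.005" --pt "0 0 0 0 -0.0007 0.0001 0.005"

```text
time: 8.48
position: [0.5385, 0.0218, 0.0883]
ee_rot: [-0.352, 3.098, -0.233]
wrist_force: [3.8, 3.3, 1.4]
opening: 0.111
```

>>> play_rows --pt "0 0 0 0 -0.0004 5e-05 0.005" --pt "0 0 0 0 -0.0007 0.0001 0.005" --pt "0 0 0 0 -0.0007 0.0001 0.005"

```text
time: 8.85
position: [0.5387, 0.0211, 0.0883]
ee_rot: [-0.352, 3.098, -0.233]
wrist_force: [3.6, 3.5, 2.3]
opening: 0.113
```

>>> play_rows --pt "0 0 0 0 -0.0004 5e-05 0.005" --pt "0 0 0 0 -0.0007 0.0001 0.005" --pt "0 0 0 0 -0.0007 0.0001 0.005"

```text
time: 9.22
position: [0.5388, 0.0204, 0.0883]
ee_rot: [-0.352, 3.098, -0.233]
wrist_force: [5.4, 3.4, 1.3]
opening: 0.107
```

>>> play_rows --pt "0 0 0 0 -0.0004 5e-05 0.005" --pt "0 0 0 0 -0.0007 0.0001 0.005" --pt "0 0 0 0 -0.0007 0.0001 0.005"

```text
time: 9.6
position: [0.539, 0.0197, 0.0883]
ee_rot: [-0.352, 3.098, -0.233]
wrist_force: [3.2, 3.3, 1.1]
opening: 0.109
```

```bash
python3 - <<'E'
from h import *
p=np.load('p.npy')
for i in range(3): g=st(p);arm.get_image('wrist')
r=least_squares(lambda v:clawpt(v[0],v[1],(.072,.035))-g[[0,2]],[1.3,-.3]).x
print(r,'lip',clawpt(*r,(.086,-.006)))
E
```

```text
t 9.6 open mm 9.31 grasp [ 6.830e-02 -1.000e-04  1.071e-01] F rig [ 2.46 -3.83  1.1 ] toolz rig [-0.149  0.002 -0.989]
t 9.65 open mm 9.14 grasp [ 6.830e-02 -1.000e-04  1.071e-01] F rig [ 2.04 -5.14  1.71] toolz rig [-0.15   0.002 -0.989]
t 9.7 open mm 9.11 grasp [ 6.830e-02 -1.000e-04  1.071e-01] F rig [ 2.03 -3.93  0.64] toolz rig [-0.15   0.002 -0.989]
[ 1.33891552 -0.3082618 ] lip [0.06920481 0.06381269]
```

Lip is at about x 69 mm and still free. Continuing.

>>> play_rows --pt "0 0 0 0 -0.0004 5e-05 0.005" --pt "0 0 0 0 -0.0007 0.0001 0.005" --pt "0 0 0 0 -0.0007 0.0001 0.005"

```text
time: 10.12
position: [0.5391, 0.019, 0.0883]
ee_rot: [-0.352, 3.098, -0.233]
wrist_force: [3.9, 2.4, 0.6]
opening: 0.107
```

>>> play_rows --pt "0 0 0 0 -0.0004 5e-05 0.005" --pt "0 0 0 0 -0.0007 0.0001 0.005" --pt "0 0 0 0 -0.0007 0.0001 0.005"

```text
time: 10.5
position: [0.5393, 0.0183, 0.0883]
ee_rot: [-0.352, 3.098, -0.233]
wrist_force: [3.6, 3.2, 1.3]
opening: 0.108
```

>>> play_rows --pt "0 0 0 0 -0.0004 5e-05 0.005" --pt "0 0 0 0 -0.0007 0.0001 0.005" --pt "0 0 0 0 -0.0007 0.0001 0.005"

```text
time: 10.88
position: [0.5394, 0.0176, 0.0883]
ee_rot: [-0.352, 3.098, -0.233]
wrist_force: [4.6, 2.8, 1.8]
opening: 0.108
```

>>> play_rows --pt "0 0 0 0 -0.0004 5e-05 0.005" --pt "0 0 0 0 -0.0007 0.0001 0.005" --pt "0 0 0 0 -0.0007 0.0001 0.005"

```text
time: 11.25
position: [0.5396, 0.0169, 0.0883]
ee_rot: [-0.352, 3.098, -0.233]
wrist_force: [4.5, 2.4, 0.4]
opening: 0.104
```

>>> play_rows --pt "0 0 0 0 -0.0004 5e-05 0.005" --pt "0 0 0 0 -0.0007 0.0001 0.005" --pt "0 0 0 0 -0.0007 0.0001 0.005"

```text
time: 11.62
position: [0.5398, 0.0163, 0.0884]
ee_rot: [-0.352, 3.098, -0.233]
wrist_force: [4.5, 3.0, 1.2]
opening: 0.104
```

```bash
python3 - <<'E'
from h import *
p=np.load('p.npy')
for i in range(4): g=st(p);arm.get_image('wrist')
E
```

```text
t 11.625 open mm 8.87 grasp [ 0.0648 -0.      0.1071] F rig [ 1.94 -5.02  1.18] toolz rig [-0.149  0.002 -0.989]
t 11.675 open mm 8.96 grasp [0.0647 0.     0.1071] F rig [ 2.15 -4.84  0.91] toolz rig [-0.15   0.003 -0.989]
t 11.725 open mm 9.12 grasp [ 0.0647 -0.      0.1072] F rig [ 2.3  -3.96  0.93] toolz rig [-0.15   0.003 -0.989]
t 11.775 open mm 9.51 grasp [ 0.0647 -0.      0.1071] F rig [ 1.34 -4.71  1.29] toolz rig [-0.15   0.003 -0.989]
```

>>> play_rows --pt "0 0 0 0 -0.0003 5e-05 0.005" --pt "0 0 0 0 -0.0006 0.0001 0.005" --pt "0 0 0 0 -0.0006 0.0001 0.005"

```text
time: 12.2
position: [0.5399, 0.0157, 0.0884]
ee_rot: [-0.352, 3.098, -0.233]
wrist_force: [3.8, 3.1, 1.1]
opening: 0.107
```

>>> play_rows --pt "0 0 0 0 -0.0004 5e-05 0.005" --pt "0 0 0 0 -0.0007 0.0001 0.005" --pt "0 0 0 0 -0.0007 0.0001 0.005"

```text
time: 12.58
position: [0.54, 0.015, 0.0883]
ee_rot: [-0.352, 3.098, -0.233]
wrist_force: [3.2, 2.6, 0.7]
opening: 0.104
```

>>> play_rows --pt "0 0 0 0 -0.0004 5e-05 0.005" --pt "0 0 0 0 -0.0007 0.0001 0.005" --pt "0 0 0 0 -0.0007 0.0001 0.005"

```text
time: 12.95
position: [0.5402, 0.0143, 0.0883]
ee_rot: [-0.352, 3.098, -0.233]
wrist_force: [4.4, 2.5, 1.6]
opening: 0.108
```

>>> play_rows --pt "0 0 0 0 -0.0004 5e-05 0.005" --pt "0 0 0 0 -0.0007 0.0001 0.005" --pt "0 0 0 0 -0.0007 0.0001 0.005"

```text
time: 13.32
position: [0.5403, 0.0136, 0.0883]
ee_rot: [-0.352, 3.098, -0.233]
wrist_force: [2.4, 3.0, 0.6]
opening: 0.106
```

```bash
python3 - <<'E'
from h import *
p=np.load('p.npy')
for i in range(3): g=st(p);im=snap('wrist','w6.png')
r=least_squares(lambda v:clawpt(v[0],v[1],(.072,.035))-g[[0,2]],[1.3,-.3]).x
print(r,'lip',clawpt(*r,(.086,-.006)))
a=r[0];h=handle(a)
for n,q in dict(h1=(h[0],.035,h[1]),h2=(h[0],-.035,h[1]),b=(g[0],0,g[2]),j1=(.04,.042,.058),j2=(.107,.042,.058),c1=(.057,.012,.072),c2=(.067,.012,.072)).items(): print(n,((proj('wrist',W(p,q))-[60,130])*2.6).round())
cv2.imwrite('pics/w6b.png',cv2.resize(im[130:330,60:360],(780,520),interpolation=cv2.INTER_CUBIC))
E
```

```text
t 13.325 open mm 9.02 grasp [0.062  0.     0.1071] F rig [ 2.33 -3.01  0.58] toolz rig [-0.149  0.003 -0.989]
t 13.375 open mm 9.33 grasp [0.062  0.     0.1071] F rig [ 2.38 -4.12  0.4 ] toolz rig [-0.149  0.003 -0.989]
t 13.425 open mm 8.79 grasp [0.062  0.     0.1071] F rig [ 1.74 -4.18  0.81] toolz rig [-0.15   0.003 -0.989]
[ 1.08035297 -0.26284702] lip [0.06488929 0.0639055 ]
h1 [-256.  262.]
h2 [-128.  648.]
b [501. 394.]
j1 [436.  89.]
j2 [754. 100.]
c1 [504. 247.]
c2 [551. 250.]
```

View pics/w6b.png

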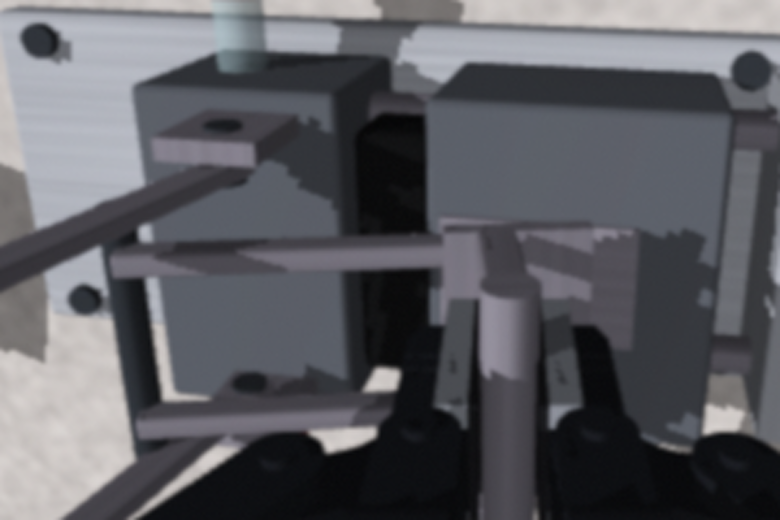

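```bash
python3 - <<'E'
from h import *
p=np.load('p.npy');g=st(p)
for dz in(0,.004,.008):
  r=least_squares(lambda v:clawpt(v[0],v[1],(.072,.035))-g[[0,2]]-[0,dz],[1.3,-.3]).x
  print(dz,r.round(3),clawpt(*r,(.086,-.006)).round(4),[((proj('wrist',W(p,(*clawpt(*r,(x,z))[:1],y,clawpt(*r,(x,z))[1])))-[60,130])*2.6).round().tolist() for x,z,y in((.062,.009,.024),(.091,.009,.024),(.086,-.006,.016),(.0,0,.022),(.072,.035,.02))])
E
```

```text
t 13.475 open mm 9.29 grasp [0.062  0.     0.1071] F rig [ 1.66 -3.75  0.54] toolz rig [-0.149  0.003 -0.989]
0 [ 1.081 -0.263] [0.0649 0.0639] [[435.0, 213.0], [583.0, 207.0], [546.0, 217.0], [117.0, 219.0], [501.0, 291.0]]
0.004 [ 1.117 -0.219] [0.0668 0.0681] [[436.0, 220.0], [588.0, 216.0], [552.0, 225.0], [119.0, 221.0], [497.0, 302.0]]
0.008 [ 1.159 -0.176] [0.0686 0.0723] [[438.0, 227.0], [594.0, 225.0], [559.0, 233.0], [121.0, 222.0], [493.0, 314.0]]
```

```bash
python3 - <<'E'
from h import *
p=np.load('p.npy');g=st(p)
C=lambda u:np.array(u)/2.6+[60,130]
blk=[((-.03,.042,.058),(137,90)),((.02,.042,.058),(335,95)),((.04,.042,.058),(428,98)),((.107,.042,.058),(733,112))]
fo,cx,cy,T=K('wrist')
def pj(P,q): return proj('wrist',W(P[:3],q)+[0,0,P[3]])
def cl(P,x,z,y):
    u=clawpt(P[4],P[5],(x,z)); return pj(P,(u[0],y,u[1]))
def fun(P):
    r=[pj(P,q)-C(u) for q,u in blk]
    r+=[cl(P,.062,.009,.024)-C((440,222)),cl(P,.091,.009,.024)-C((593,228)),cl(P,.072,.035,.026)-C((510,287))]
    return np.r_[np.concatenate(r),(P[:3]-p)/[.002,.002,.01],P[3]/.003]
r=least_squares(fun,[*p,0,1.1,-.25],loss='soft_l1');P=r.x
print(P.round(4),p.round(4));print(fun(P).round(1))
b=clawpt(P[4],P[5],(.072,.035));print('bar rig',b,'lip',clawpt(P[4],P[5],(.086,-.006)),'hinge',hinge(P[4]))
bw=W(P[:3],(b[0],0,b[1]))+[0,0,P[3]]
s=arm.read_state();R=Ro.from_rotvec(s['ee_rot']).as_matrix();print('bar in tool',R.T@(bw-s['position']))
e=W(P[:3],(b[0],.026,b[1]))+[0,0,P[3]];print('bar end depth',(T[:3,:3]@e+T[:3,3])[2])
E
```

```text
t 13.475 open mm 9.29 grasp [0.062  0.     0.1071] F rig [ 1.66 -3.75  0.54] toolz rig [-0.149  0.003 -0.989]
[ 0.5576 -0.0466  1.7973 -0.0032  1.3155 -0.2375] [ 0.5538 -0.044   1.7995]
[-1.1 -0.6  1.6  0.4 -1.   0.6  0.8 -0.3  1.5  4.1  0.1 -0.2 -0.9 -1.7
  1.9 -1.3 -0.2 -1.1]
bar rig [0.06674109 0.11244086] lip [0.07070356 0.06929809] hinge [-0.01147172  0.09536   ]
bar in tool [-0.0032732   0.00105973 -0.02127539]
bar end depth 0.13481927384203787
```

The fit to this close view puts the lip nearer x 70, z 69 mm than x 65, z 64. That means not yet at the catch, and too shallow. I go 6 mm forward again, deeper in small steps, then draw again.

>>> play_rows --pt "0 0 0 0 0.003 -0.0005 0.005" --pt "0 0 0 0 0.0059 -0.0009 0.005" --pt "0 0 0 0 0.0062 0.0007 0.005" --pt "0 0 0 0 0.0064 0.0021 0.005" --pt "0 0 0 0 0.0064 0.0021 0.005"

```text
time: 14.1
position: [0.5391, 0.0193, 0.0853]
ee_rot: [-0.352, 3.098, -0.234]
wrist_force: [3.9, 0.5, 0.5]
opening: 0.111
```

```bash
python3 - <<'E'
from h import *
p=np.load('p.npy')
for i in range(3): g=st(p);im=arm.get_image('wrist')
E
```

```text
t 14.1 open mm 9.49 grasp [ 6.78e-02 -1.00e-04  1.04e-01] F rig [-0.41 -3.95  0.49] toolz rig [-0.15   0.002 -0.989]
t 14.15 open mm 9.05 grasp [ 6.79e-02 -1.00e-04  1.04e-01] F rig [-2.03 -3.84 -0.76] toolz rig [-0.15   0.003 -0.989]
t 14.2 open mm 9.23 grasp [ 6.78e-02 -1.00e-04  1.04e-01] F rig [-1.15 -4.75  0.45] toolz rig [-0.15   0.003 -0.989]
```

>>> play_rows --pt "0 0 0 0 0.0001 0.0005 0.005" --pt "0 0 0 0 0.0002 0.001 0.005" --pt "0 0 0 0 0.0002 0.0012 0.005"

```text
time: 14.62
position: [0.539, 0.0197, 0.0842]
ee_rot: [-0.352, 3.098, -0.233]
wrist_force: [4.1, 0.5, 2.8]
opening: 0.111
```

```bash
python3 - <<'E'
from h import *
p=np.load('p.npy')
for i in range(3): g=st(p);im=arm.get_image('wrist')
E
```

```text
t 14.625 open mm 9.44 grasp [ 6.82e-02 -1.00e-04  1.03e-01] F rig [-0.47 -4.08  2.81] toolz rig [-0.149  0.002 -0.989]
t 14.675 open mm 9.21 grasp [ 6.82e-02 -1.00e-04  1.03e-01] F rig [-1.38 -3.74  2.63] toolz rig [-0.149  0.002 -0.989]
t 14.725 open mm 9.31 grasp [ 6.820e-02 -1.000e-04  1.029e-01] F rig [-0.44 -3.88  1.87] toolz rig [-0.149  0.002 -0.989]
```

>>> play_rows --pt "0 0 0 0 -0.0001 -0.0008 0.005" --pt "0 0 0 0 -0.001 -0.0007 0.005" --pt "0 0 0 0 -0.002 -0.0005 0.005" --pt "0 0 0 0 -0.003 -0.0004 0.005" --pt "0 0 0 0 -0.003 -0.0004 0.005"

```text
time: 15.4
position: [0.5397, 0.0168, 0.0849]
ee_rot: [-0.352, 3.098, -0.233]
wrist_force: [3.5, 2.4, 1.4]
opening: 0.106
```

```bash
python3 - <<'E'
from h import *
p=np.load('p.npy')
for i in range(3): g=st(p);im=arm.get_image('wrist')
E
```

```text
t 15.4 open mm 9.05 grasp [ 6.530e-02 -1.000e-04  1.037e-01] F rig [ 1.54 -3.98  1.43] toolz rig [-0.149  0.002 -0.989]
t 15.45 open mm 9.31 grasp [ 0.0653 -0.      0.1037] F rig [ 1.3  -4.29  1.37] toolz rig [-0.149  0.002 -0.989]
t 15.5 open mm 9.14 grasp [ 6.520e-02 -1.000e-04  1.037e-01] F rig [ 2.59 -3.75  1.14] toolz rig [-0.149  0.002 -0.989]
```

>>> play_rows --pt "0 0 0 0 -0.0005 0.0001 0.005" --pt "0 0 0 0 -0.001 0.00015 0.005" --pt "0 0 0 0 -0.001 0.00015 0.005"

```text
time: 15.92
position: [0.5399, 0.0157, 0.085]
ee_rot: [-0.352, 3.098, -0.233]
wrist_force: [4.5, 2.4, 1.1]
opening: 0.106
```

>>> play_rows --pt "0 0 0 0 -0.0004 5e-05 0.005" --pt "0 0 0 0 -0.0008 0.0001 0.005" --pt "0 0 0 0 -0.0008 0.0001 0.005"

```text
time: 16.3
position: [0.5401, 0.0149, 0.085]
ee_rot: [-0.352, 3.098, -0.233]
wrist_force: [4.3, 3.0, 1.4]
opening: 0.108
```

>>> play_rows --pt "0 0 0 0 -0.0004 5e-05 0.005" --pt "0 0 0 0 -0.0008 0.0001 0.005" --pt "0 0 0 0 -0.0008 0.0001 0.005"

```text
time: 16.68
position: [0.5402, 0.0141, 0.085]
ee_rot: [-0.352, 3.098, -0.233]
wrist_force: [4.1, 3.7, 0.1]
opening: 0.105
```

>>> play_rows --pt "0 0 0 0 -0.0004 5e-05 0.005" --pt "0 0 0 0 -0.0007 0.0001 0.005" --pt "0 0 0 0 -0.0007 0.0001 0.005"

```text
time: 17.05
position: [0.5403, 0.0134, 0.085]
ee_rot: [-0.352, 3.098, -0.233]
wrist_force: [4.0, 2.6, -0.3]
opening: 0.105
```

```bash
python3 - <<'E'
from h import *
p=np.load('p.npy')
for i in range(3): g=st(p);im=arm.get_image('wrist')
r=least_squares(lambda v:clawpt(v[0],v[1],(.072,.035))-g[[0,2]],[1.3,-.3]).x
print(r,'lip',clawpt(*r,(.086,-.006)))
E
```

```text
t 17.05 open mm 8.98 grasp [0.0618 0.     0.1038] F rig [ 1.61 -4.5  -0.35] toolz rig [-0.149  0.003 -0.989]
t 17.1 open mm 8.93 grasp [0.0618 0.     0.1038] F rig [ 1.68 -3.84  0.56] toolz rig [-0.149  0.003 -0.989]
t 17.15 open mm 8.99 grasp [0.0618 0.     0.1038] F rig [ 2.31 -3.84  1.32] toolz rig [-0.15   0.003 -0.989]
[ 1.0462719  -0.29821883] lip [0.06316981 0.06046414]
```

>>> play_rows --pt "0 0 0 0 -0.0004 5e-05 0.005" --pt "0 0 0 0 -0.0007 0.0001 0.005" --pt "0 0 0 0 -0.0007 0.0001 0.005"

```text
time: 17.58
position: [0.5405, 0.013, 0.085]
ee_rot: [-0.352, 3.098, -0.232]
wrist_force: [3.3, 4.2, 1.0]
opening: 0.108
```

```bash
python3 - <<'E'
from h import *
p=np.load('p.npy')
for i in range(5): g=st(p);im=arm.get_image('wrist')
E
```

```text
t 17.575 open mm 9.22 grasp [ 0.0614 -0.      0.1038] F rig [ 3.33 -4.21  0.98] toolz rig [-0.149  0.002 -0.989]
t 17.625 open mm 9.11 grasp [ 0.0614 -0.      0.1038] F rig [ 3.65 -3.92  1.29] toolz rig [-0.149  0.002 -0.989]
t 17.675 open mm 9.43 grasp [0.0614 0.     0.1038] F rig [ 3.06 -4.22  1.86] toolz rig [-0.149  0.002 -0.989]
t 17.725 open mm 9.06 grasp [0.0614 0.     0.1038] F rig [ 2.63 -4.04  1.53] toolz rig [-0.149  0.003 -0.989]
t 17.775 open mm 9.51 grasp [ 0.0614 -0.      0.1038] F rig [ 2.98 -3.61  0.95] toolz rig [-0.149  0.002 -0.989]
```

>>> play_rows --pt "0 0 0 0 -0.0003 5e-05 0.005" --pt "0 0 0 0 -0.0003 5e-05 0.005"

```text
time: 18.08
position: [0.5405, 0.0129, 0.085]
ee_rot: [-0.352, 3.098, -0.232]
wrist_force: [3.0, 4.5, 1.3]
opening: 0.108
```

```bash
python3 - <<'E'
from h import *
p=np.load('p.npy')
for i in range(5): g=st(p);im=arm.get_image('wrist')
E
```

```text
t 18.075 open mm 9.22 grasp [ 0.0613 -0.      0.1038] F rig [ 3.66 -3.96  1.3 ] toolz rig [-0.148  0.002 -0.989]
t 18.125 open mm 9.3 grasp [ 0.0613 -0.      0.1038] F rig [ 3.85 -3.89  0.94] toolz rig [-0.148  0.002 -0.989]
t 18.175 open mm 9.22 grasp [0.0613 0.     0.1038] F rig [ 3.49 -4.65  2.17] toolz rig [-0.148  0.002 -0.989]
t 18.225 open mm 9.27 grasp [ 0.0613 -0.      0.1038] F rig [ 3.42 -4.28  0.99] toolz rig [-0.148  0.002 -0.989]
t 18.275 open mm 9.49 grasp [0.0613 0.     0.1038] F rig [ 2.22 -4.36  0.65] toolz rig [-0.148  0.002 -0.989]
```

>>> play_rows --pt "0 0 0 0 -0.0005 7e-05 0.005" --pt "0 0 0 0 -0.0005 7e-05 0.005"

```text
time: 18.58
position: [0.5405, 0.0128, 0.085]
ee_rot: [-0.353, 3.098, -0.23]
wrist_force: [2.0, 5.8, 1.6]
opening: 0.107
```

```bash
python3 - <<'E'
from h import *
p=np.load('p.npy')
for i in range(5): g=st(p);im=arm.get_image('wrist')
E
```

```text
t 18.575 open mm 9.13 grasp [ 0.0611 -0.      0.1038] F rig [ 5.21 -3.3   1.62] toolz rig [-0.148  0.002 -0.989]
t 18.625 open mm 9.5 grasp [0.0611 0.     0.1038] F rig [ 3.96 -4.2   1.99] toolz rig [-0.148  0.002 -0.989]
t 18.675 open mm 9.19 grasp [ 0.0611 -0.      0.1038] F rig [ 3.7  -3.47  1.51] toolz rig [-0.148  0.002 -0.989]
t 18.725 open mm 9.0 grasp [0.0612 0.     0.1038] F rig [ 4.61 -4.81  1.56] toolz rig [-0.148  0.002 -0.989]
t 18.775 open mm 8.83 grasp [0.0611 0.     0.1038] F rig [ 3.73 -3.43  1.89] toolz rig [-0.148  0.002 -0.989]
```

>>> play_rows --pt "0 0 0 0 -0.0005 7e-05 0.005" --pt "0 0 0 0 -0.0005 7e-05 0.005"

```text
time: 19.08
position: [0.5406, 0.0125, 0.085]
ee_rot: [-0.353, 3.098, -0.23]
wrist_force: [2.9, 6.8, 2.0]
opening: 0.107
```

```bash
python3 - <<'E'
from h import *
p=np.load('p.npy')
for i in range(6): g=st(p);im=arm.get_image('wrist')
E
```

```text
t 19.075 open mm 9.11 grasp [0.0609 0.     0.1038] F rig [ 5.92 -4.35  2.03] toolz rig [-0.147  0.002 -0.989]
t 19.125 open mm 8.93 grasp [ 0.0609 -0.      0.1038] F rig [ 5.81 -4.34  1.81] toolz rig [-0.147  0.002 -0.989]
t 19.175 open mm 9.45 grasp [0.0608 0.     0.1038] F rig [ 5.47 -3.22  2.31] toolz rig [-0.147  0.002 -0.989]
t 19.225 open mm 8.97 grasp [0.0609 0.     0.1038] F rig [ 5.03 -3.61  2.21] toolz rig [-0.147  0.002 -0.989]
t 19.275 open mm 9.18 grasp [0.0608 0.     0.1038] F rig [ 5.33 -3.65  1.74] toolz rig [-0.147  0.002 -0.989]
t 19.325 open mm 9.3 grasp [ 0.0608 -0.      0.1038] F rig [ 5.8  -3.59  2.25] toolz rig [-0.147  0.002 -0.989]
```

Pull on the wrist is about 3.6 N above the free-moving level, which by the claw's statics is about 5 N at the catch. I hold it, then let go and rise.

>>> play_rows --pt "0 0 0 0 0 0 0.005" --pt "0 0 0 0 0 0 0.005" --pt "0 0 0 0 0 0 0.005" --pt "0 0 0 0 0 0 0.005" --pt "0 0 0 0 0 0 0.03" --pt "0 0 0 0 0 0 0.03" --pt "0 0 0 0 0 0 0.03"

```text
time: 20.25
position: [0.5398, 0.0109, 0.0845]
ee_rot: [-0.352, 3.1, -0.234]
wrist_force: [0.4, 0.6, 0.1]
opening: 0.348
```

```bash
python3 - <<'E'
from h import *
p=np.load('p.npy');g=st(p)
E
```

```text
t 20.25 open mm 29.69 grasp [0.0596 0.0011 0.1033] F rig [ 0.46 -0.53  0.06] toolz rig [-0.15   0.005 -0.989]
```

>>> play_rows --pt "0 0 0 0 0 -0.03 0.03" --pt "0 0 0 0 0 -0.07 0.03" --pt "-0.075 0 0 0 -0.02 -0.12 0.04" --pt "-0.15 0 0 0 -0.05 -0.15 0.04" --pt "-0.15 0 0 0 -0.08 -0.16 0.04" --pt "-0.15 0 0 0 -0.08 -0.16 0.04"

```text
time: 21.0
position: [0.5544, -0.0442, 0.2563]
ee_rot: [-0.349, 3.122, -0.002]
wrist_force: [-0.7, 1.0, 0.5]
opening: 0.469
```

```bash
python3 - <<'E'
from h import *
p=np.load('p.npy');g=st(p);s=arm.read_state();print(s['joints'].round(2))
im=snap('wrist','w7.png');cv2.imwrite('pics/w7b.png',cv2.resize(im[60:300,130:430],(800,640))[:600])
for a in(.9,1.0,1.1):
    h=handle(a);print(a,[((proj('wrist',W(p,(h[0],y,h[1])))-[130,60])*[800/300,640/240]).round().tolist() for y in(.035,-.035)])
for q in((-.1,.05,.012),(-.1,-.05,.012),(.04,.042,.058),(-.03,.042,.058)):print(q,((proj('wrist',W(p,q))-[130,60])*[800/300,640/240]).round().tolist())
E
```

```text
t 21.0 open mm 40.07 grasp [-0.0003 -0.0006  0.2753] F rig [1.11 0.46 0.48] toolz rig [-0.001 -0.    -1.   ]
[-0.08  0.3  -0.01  1.26 -0.   -0.3 ]
0.9 [[167.0, 235.0], [181.0, 441.0]]
1.0 [[185.0, 238.0], [198.0, 447.0]]
1.1 [[206.0, 240.0], [217.0, 452.0]]
(-0.1, 0.05, 0.012) [102.0, 150.0]
(-0.1, -0.05, 0.012) [122.0, 364.0]
(0.04, 0.042, 0.058) [430.0, 180.0]
(-0.03, 0.042, 0.058) [252.0, 181.0]
```

View pics/w7b.png

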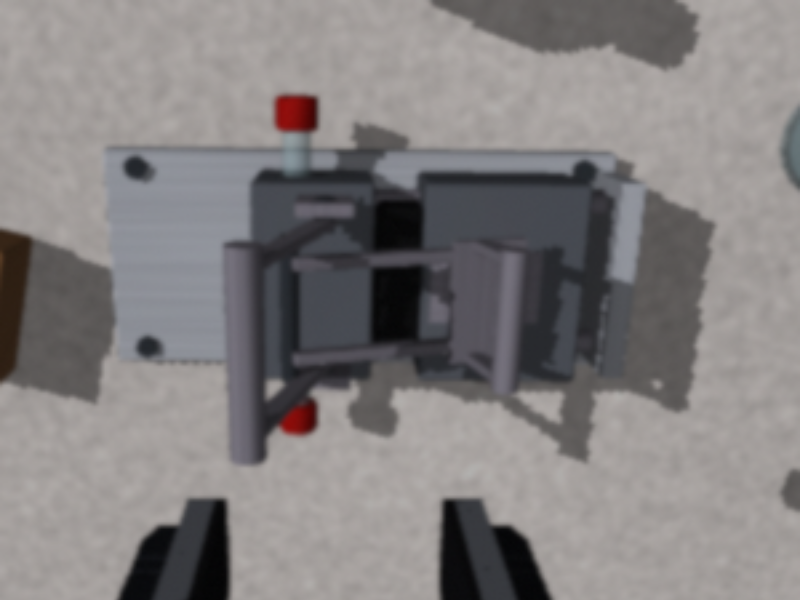

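Handle bar from (238,245) to (248,462), claw bar centre about (510,320), lip down on the jaw. I estimate lever and claw angles and plan the handle grasp.

```bash
python3 - <<'E'
from h import *
p=np.load('p.npy');k=300/800
C=lambda u:np.array(u)*k+[130,60]
def fun(v):
    h=handle(v[0]);r=[proj('wrist',W(p,(h[0],y,h[1])))-C(u) for y,u in((.035,(238,245)),(-.035,(248,462)))]
    b=clawpt(v[0],v[1],(.072,.035));r.append(proj('wrist',W(p,(b[0],0,b[1])))-C((509,318)))
    for y,u in((.024,(453,243)),):
        q=clawpt(v[0],v[1],(.062,.009));r.append(proj('wrist',W(p,(q[0],y,q[1])))-C(u))
    return np.concatenate(r)
v=least_squares(fun,[1.2,-.3]);print(v.x,v.fun.round(1),'lip',clawpt(*v.x,(.086,-.006)),'handle',handle(v.x[0]))
h=handle(v.x[0])
for up in(.045,0): togo(p,(h[0],0,h[1]-.019+up))
print([ (round(a,2),((handle(a)-h)*1000).round(1).tolist()) for a in np.linspace(v.x[0],0,13)])
E
```

```text
[ 1.23703677 -0.32058314] [-0.  -0.8 -0.5 -1.8  1.4 -0.9  1.8 -1.9] lip [0.06646095 0.0615947 ] handle [-0.02620779  0.14758539]
rot [ 0.0001 -0.0022 -0.0045] shift [-0.0004 -0.0274  0.0816]
rot [ 0.0001 -0.0022 -0.0045] shift [-0.0005 -0.0274  0.1266]
[(np.float64(1.24), [0.0, 0.0]), (np.float64(1.13), [-7.6, -3.1]), (np.float64(1.03), [-14.9, -7.0]), (np.float64(0.93), [-21.8, -11.6]), (np.float64(0.82), [-28.1, -16.8]), (np.float64(0.72), [-33.9, -22.7]), (np.float64(0.62), [-39.0, -29.2]), (np.float64(0.52), [-43.4, -36.2]), (np.float64(0.41), [-47.1, -43.5]), (np.float64(0.31), [-50.0, -51.2]), (np.float64(0.21), [-52.1, -59.2]), (np.float64(0.1), [-53.4, -67.4]), (np.float64(0.0), [-53.8, -75.6])]
```

>>> play_rows --pt "0 0 0 0 -0.0274 0.04 0.042" --pt "0 0 0 0 -0.0274 0.08 0.042" --pt "0 0 0 0 -0.0274 0.105 0.042" --pt "0 0 0 0 -0.0274 0.126 0.042" --pt "0 0 0 0 -0.0274 0.126 0.042" --pt "0 0 0 0 -0.0274 0.126 0.03" --pt "0 0 0 0 -0.0274 0.126 0.02" --pt "0 0 0 0 -0.0274 0.126 0.006" --pt "0 0 0 0 -0.0274 0.126 0.006" --pt "0 0 0 0 -0.0274 0.126 0.006" --force 40

```text
time: 22.3
position: [0.5603, -0.0691, 0.1302]
ee_rot: [-0.354, 3.121, -0.001]
wrist_force: [-0.4, -0.6, 6.9]
opening: 0.123
```

```bash
python3 - <<'E'
from h import *
p=np.load('p.npy');g=st(p)
d=g[[0,2]]-[0,.072];print('radius',np.hypot(*d),'a',np.arctan2(d[1],-d[0]))
E
```

```text
t 22.3 open mm 10.51 grasp [-0.0259 -0.0006  0.1492] F rig [-0.46  0.56  6.86] toolz rig [-0.001 -0.    -1.   ]
radius 0.08147187143354512 a 1.2471432211669802
```

>>> play_rows --pt "0 0 0 0 -0.0076 0.0031 0.006" --pt "0 0 0 0 -0.0149 0.007 0.006" --pt "0 0 0 0 -0.0218 0.0116 0.006" --pt "0 0 0 0 -0.0281 0.0168 0.006" --pt "0 0 0 0 -0.0339 0.0227 0.006" --pt "0 0 0 0 -0.0339 0.0227 0.006"

```text
time: 23.05
position: [0.5677, -0.103, 0.1074]
ee_rot: [0.353, -3.121, 0.002]
wrist_force: [-0.1, -1.4, 5.3]
opening: 0.12
```

```bash
python3 - <<'E'
from h import *
p=np.load('p.npy');g=st(p)
d=g[[0,2]]-[0,.072];print('radius',np.hypot(*d),'a',np.arctan2(d[1],-d[0]))
im=snap('wrist','w8.png');b=snap('top','t8.png')[165:255,230:360];s=snap('scene','s8.png')[165:275,175:275]
c=np.zeros((560,800,3),np.uint8);c[:330,:440]=cv2.resize(im,(440,330));c[:390,440:794]=cv2.resize(s,(354,390),interpolation=cv2.INTER_CUBIC);c[335:560,:325]=cv2.resize(b,(325,225),interpolation=cv2.INTER_CUBIC);cv2.imwrite('pics/d8.png',c)
E
```

```text
t 23.05 open mm 10.26 grasp [-0.0605 -0.0002  0.1264] F rig [-1.31  0.45  5.34] toolz rig [-0.002  0.001 -1.   ]
radius 0.08136572030326401 a 0.7324250957589303
```

View pics/d8.png

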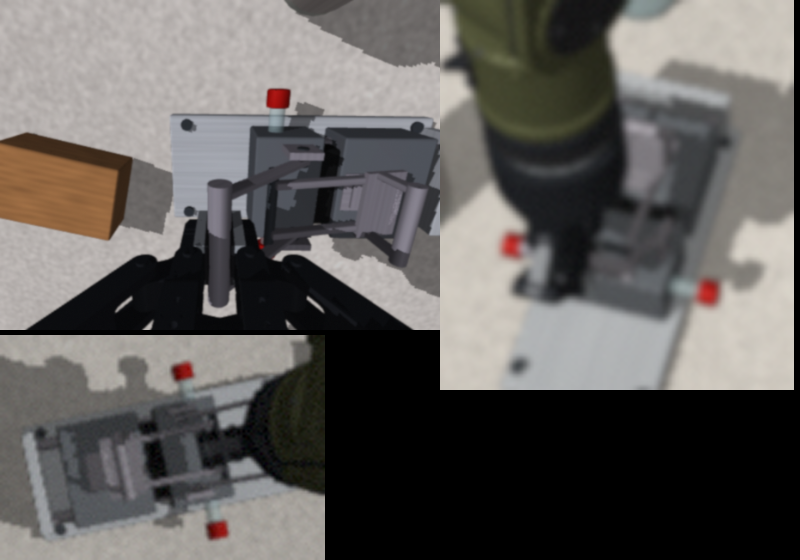

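```bash
python3 - <<'E'
from h import *
p=np.load('p.npy');a=.735;k=440/512
f0=least_squares(lambda v:clawpt(a,v[0],(.086,-.006))[1]-.0625,[-.3]).x[0]
pr=lambda x,y,z:(proj('wrist',W(p,(x,y,z)))*k).round().tolist()
for f in(f0,f0+.05,f0+.1,f0+.2):
    b=clawpt(a,f,(.072,.035));q=clawpt(a,f,(.062,.009));e=clawpt(a,f,(.091,.009))
    print(round(f,3),'lip',clawpt(a,f,(.086,-.006)).round(4),'bar ends',pr(b[0],.026,b[1]),pr(b[0],-.026,b[1]),'plate',pr(q[0],.024,q[1]),pr(e[0],.024,e[1]))
for d in(0,.003,.006):print('jaw',d,pr(.04-d,.042,.058),pr(.107-d,.042,.058))
print('fixed',pr(-.03,.042,.058),pr(.02,.042,.058),'plate',pr(-.1,.05,.012))
im=cv2.imread('pics/w8.png');cv2.imwrite('pics/w8c.png',cv2.resize(im[120:330,270:512],(800,694))[:600])
E
```

```text
-0.197 lip [0.0608 0.0625] bar ends [421.0, 181.0] [402.0, 258.0] plate [373.0, 170.0] [411.0, 167.0]
-0.147 lip [0.0618 0.0667] bar ends [424.0, 183.0] [404.0, 262.0] plate [375.0, 172.0] [416.0, 170.0]
-0.097 lip [0.0626 0.0709] bar ends [427.0, 186.0] [406.0, 266.0] plate [378.0, 174.0] [421.0, 172.0]
0.003 lip [0.0636 0.0795] bar ends [431.0, 192.0] [408.0, 274.0] plate [382.0, 177.0] [430.0, 177.0]
jaw 0 [359.0, 135.0] [454.0, 135.0]
jaw 0.003 [355.0, 135.0] [449.0, 135.0]
jaw 0.006 [351.0, 135.0] [445.0, 135.0]
fixed [261.0, 135.0] [331.0, 135.0] plate [172.0, 115.0]
```

View pics/w8c.png

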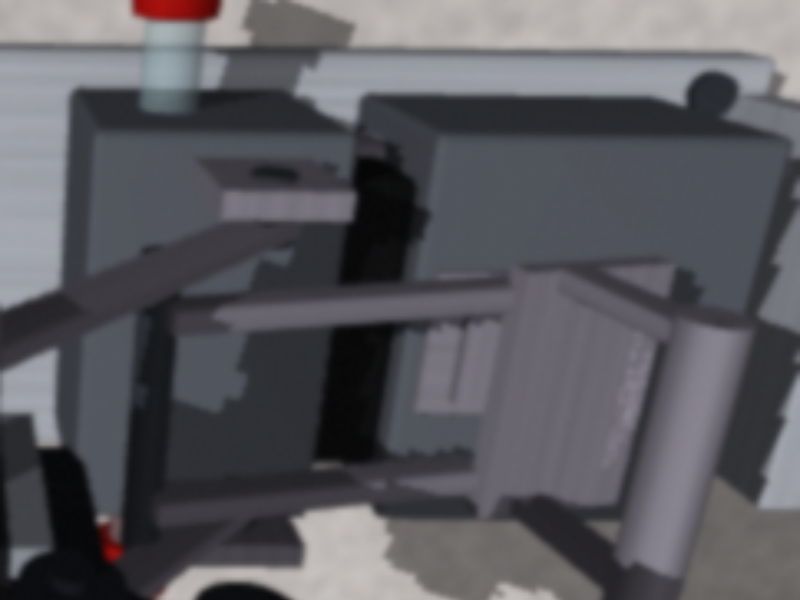

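Jaw has shifted about 5 mm and the plate lies flat over the catch, so the claw is drawing. I continue over centre to home.

>>> play_rows --pt "0 0 0 0 -0.0056 0.007 0.006" --pt "0 0 0 0 -0.01 0.014 0.006" --pt "0 0 0 0 -0.0137 0.0213 0.006" --pt "0 0 0 0 -0.0166 0.029 0.006" --pt "0 0 0 0 -0.0187 0.037 0.006" --pt "0 0 0 0 -0.02 0.0452 0.006" --pt "0 0 0 0 -0.0204 0.0534 0.006" --pt "0 0 0 0 -0.0204 0.0545 0.006" --pt "0 0 0 0 -0.0204 0.0545 0.006"

```text
time: 24.32
position: [0.5727, -0.1262, 0.0526]
ee_rot: [0.35, -3.121, 0.013]
wrist_force: [1.9, -10.6, 1.3]
opening: 0.124
```

```bash
python3 - <<'E'
from h import *
p=np.load('p.npy');g=st(p)
d=g[[0,2]]-[0,.072];print('radius',np.hypot(*d),'a',np.arctan2(d[1],-d[0]))
E
```

```text
t 24.325 open mm 10.59 grasp [-0.0841  0.0002  0.0716] F rig [-10.8    0.52   1.29] toolz rig [-0.008  0.002 -1.   ]
radius 0.08412878038114732 a -0.004665461489439229
```

>>> play_rows --pt "0 0 0 0 -0.0015 0.0015 0.006" --pt "0 0 0 0 -0.0025 0.003 0.006" --pt "0 0 0 0 -0.0025 0.003 0.006"

```text
time: 24.7
position: [0.5727, -0.1263, 0.0491]
ee_rot: [0.352, -3.121, 0.006]
wrist_force: [1.0, -6.9, 0.5]
opening: 0.124
```

```bash
python3 - <<'E'
from h import *
p=np.load('p.npy');g=st(p)
E
```

```text
t 24.7 open mm 10.61 grasp [-0.0844  0.0002  0.0681] F rig [-6.91  0.6   0.47] toolz rig [-0.004  0.002 -1.   ]
```

>>> play_rows --pt "0 0 0 0 -0.001 0.001 0.006" --pt "0 0 0 0 -0.0015 0.002 0.006" --pt "0 0 0 0 -0.0015 0.002 0.006"

```text
time: 25.08
position: [0.5727, -0.1263, 0.047]
ee_rot: [0.354, -3.12, 0.002]
wrist_force: [0.9, -5.0, -0.2]
opening: 0.122
```

```bash
python3 - <<'E'
from h import *
p=np.load('p.npy');g=st(p)
E
```

```text
t 25.075 open mm 10.43 grasp [-0.0844  0.0002  0.066 ] F rig [-5.03  0.22 -0.24] toolz rig [-0.001  0.002 -1.   ]
```

>>> play_rows --pt "0 0 0 0 0 0.0015 0.006" --pt "0 0 0 0 0 0.003 0.006" --pt "0 0 0 0 0 0.003 0.006"

```text
time: 25.45
position: [0.5728, -0.1263, 0.0458]
ee_rot: [0.354, -3.121, 0.003]
wrist_force: [-2.0, -4.3, 11.4]
opening: 0.121
```

```bash
python3 - <<'E'
from h import *
p=np.load('p.npy');g=st(p)
E
```

```text
t 25.45 open mm 10.37 grasp [-0.0844  0.0001  0.0648] F rig [-3.74  2.97 11.44] toolz rig [-0.002  0.001 -1.   ]
```

Firm stop reached (Fz 11 N). I release, rise and check.

>>> play_rows --pt "0 0 0 0 0 -0.0015 0.006" --pt "0 0 0 0 0 -0.0015 0.035" --pt "0 0 0 0 0 -0.0015 0.04" --pt "0 0 0 0 0 -0.0015 0.04" --pt "0 0 0 0 0 -0.03 0.04" --pt "0 0 0 0 0 -0.08 0.04" --pt "0 0 0 0 0.03 -0.13 0.04" --pt "0 0 0 0 0.06 -0.18 0.04" --pt "0 0 0 0 0.08 -0.2 0.04" --pt "0 0 0 0 0.08 -0.2 0.04"

```text
time: 26.7
position: [0.5557, -0.0465, 0.2459]
ee_rot: [-0.358, 3.119, -0.001]
wrist_force: [-0.4, -0.2, -0.1]
opening: 0.468
```

```bash
python3 - <<'E'
from h import *
p=np.load('p.npy');st(p)
im=snap('wrist','w9.png');s=snap('scene','s9.png')[175:290,180:270]
c=np.zeros((420,800,3),np.uint8);c[:400,:480]=cv2.resize(im[80:280,130:370],(480,400));c[:400,487:800]=cv2.resize(s,(313,400),interpolation=cv2.INTER_CUBIC);cv2.imwrite('pics/d9.png',c)
pr=lambda x,y,z:((proj('wrist',W(p,(x,y,z)))-[130,80])*2).round().tolist()
for a in(0,.1,.2):
    h=handle(a);f=least_squares(lambda v:clawpt(a,v[0],(.086,-.006))[1]-.0625,[-.1]).x[0];b=clawpt(a,f,(.072,.035));e=clawpt(a,f,(.091,.009))
    print(a,pr(h[0],.035,h[1]),pr(h[0],-.035,h[1]),'bar',pr(b[0],0,b[1]),'plate end',pr(e[0],.024,e[1]),'lip',clawpt(a,f,(.086,-.006)))
print('corners',pr(-.1,.05,.012),pr(-.03,.042,.058),pr(.02,.042,.058),[pr(.04-d,.042,.058) for d in(0,.006)],[pr(.107-d,.042,.058) for d in(0,.006)],pr(.13,.05,.052))
E
```

```text
t 26.7 open mm 40.0 grasp [-0.0028 -0.0012  0.2649] F rig [-0.11  0.4  -0.05] toolz rig [-0.001 -0.002 -1.   ]
0 [93.0, 117.0] [104.0, 251.0] bar [356.0, 204.0] plate end [390.0, 141.0] lip [0.06060174 0.0625    ]
0.1 [90.0, 120.0] [101.0, 256.0] bar [357.0, 204.0] plate end [390.0, 141.0] lip [0.060043 0.0625  ]
0.2 [88.0, 123.0] [100.0, 262.0] bar [359.0, 204.0] plate end [390.0, 141.0] lip [0.05966259 0.0625    ]
corners [80.0, 75.0] [197.0, 99.0] [295.0, 99.0] [[335.0, 99.0], [323.0, 99.0]] [[467.0, 99.0], [455.0, 99.0]] [509.0, 81.0]
```

I've used up the picture allowance, so I check numerically: sampled profiles along rig lines, before (w7) and after (w9).

```bash
python3 - <<'E'
from h import *
p=np.load('p.npy');p=p.copy()
g=cv2.cvtColor(cv2.imread('pics/w9.png'),cv2.COLOR_BGR2GRAY).astype(np.float32)
def prof(y,z,x0,x1,st=.002):
    xs=np.arange(x0,x1,st);uv=np.array([proj('wrist',W(p,(x,y,z))) for x in xs],np.float32)
    v=cv2.remap(g,uv[:,:1].copy(),uv[:,1:].copy(),1).ravel();return list(zip((xs*1000).round().astype(int).tolist(),v.astype(int).tolist()))
print('gap',prof(.034,.058,.01,.12))
for y in(0,.028): print('handle z72 y',y,prof(y,.072,-.1,-.06))
# handle ends: along y at bar x
for x in(-.080,-.0835):
    ys=np.arange(-.055,.056,.0025);uv=np.array([proj('wrist',W(p,(x,y,.072))) for y in ys],np.float32)
    print('ends',x,list(zip((ys*1000).round(1).tolist(),cv2.remap(g,uv[:,:1].copy(),uv[:,1:].copy(),1).ravel().astype(int).tolist())))
E
```

```text
gap [(10, 42), (12, 47), (14, 47), (16, 18), (18, 5), (20, 6), (22, 7), (24, 7), (26, 12), (28, 46), (30, 74), (32, 74), (34, 74), (36, 74), (38, 74), (40, 74), (42, 73), (44, 74), (46, 73), (48, 74), (50, 74), (52, 74), (54, 73), (56, 72), (58, 72), (60, 72), (62, 72), (64, 72), (66, 72), (68, 73), (70, 72), (72, 72), (74, 72), (76, 72), (78, 72), (80, 72), (82, 72), (84, 72), (86, 72), (88, 72), (90, 72), (92, 71), (94, 55), (96, 55), (98, 56), (100, 56), (102, 56), (104, 57), (106, 57), (108, 82), (110, 103), (112, 115), (114, 143), (116, 146), (118, 146)]
handle z72 y 0 [(-100, 88), (-98, 86), (-96, 84), (-94, 86), (-92, 88), (-90, 100), (-88, 110), (-86, 104), (-84, 88), (-82, 65), (-80, 50), (-78, 88), (-76, 136), (-74, 139), (-72, 140), (-70, 139), (-68, 140), (-66, 140), (-64, 140), (-62, 141), (-60, 140)]
handle z72 y 0.028 [(-100, 157), (-98, 155), (-96, 154), (-94, 156), (-92, 154), (-90, 138), (-88, 113), (-86, 106), (-84, 92), (-82, 71), (-80, 64), (-78, 75), (-76, 110), (-74, 117), (-72, 116), (-70, 110), (-68, 110), (-66, 111), (-64, 112), (-62, 113), (-60, 113)]
ends 
[... 463 characters left out ...]
 (35.0, 51), (37.5, 67), (40.0, 137), (42.5, 144), (45.0, 142), (47.5, 138), (50.0, 127), (52.5, 132), (55.0, 145)]
ends -0.0835 [(-55.0, 164), (-52.5, 159), (-50.0, 157), (-47.5, 155), (-45.0, 156), (-42.5, 158), (-40.0, 160), (-37.5, 157), (-35.0, 154), (-32.5, 94), (-30.0, 79), (-27.5, 80), (-25.0, 79), (-22.5, 80), (-20.0, 80), (-17.5, 80), (-15.0, 81), (-12.5, 81), (-10.0, 81), (-7.5, 82), (-5.0, 82), (-2.5, 83), (0.0, 82), (2.5, 84), (5.0, 83), (7.5, 85), (10.0, 84), (12.5, 85), (15.0, 85), (17.5, 85), (20.0, 86), (22.5, 87), (25.0, 87), (27.5, 87), (30.0, 87), (32.5, 88), (35.0, 87), (37.5, 71), (40.0, 135), (42.5, 143), (45.0, 143), (47.5, 142), (50.0, 145), (52.5, 144), (55.0, 146)]
```

```bash
python3 - <<'E'
from h import *
print(arm.job_done())
E
```

```text
the job is handed in; nothing more can be done
None
```

The latch is closed and the job is handed in at 26.7 s of the 64 s allowed; it gave no verdict.

**What I did:**
- **Draw:** I took the claw by its finger bar and put the lip down behind the catch. My first pass was too shallow, so I moved 6 mm forward, went deeper and drew again. I held a pull of about 5 N for more than half a second, worked out from the wrist force and the claw's statics.
- **Close:** I let go of the claw, gripped the handle bar and swung the lever down over centre onto its stop. The wrist felt a firm 11 N rise there. I then released and backed off.

**Last checks:**
- **Clear of the rig:** Wrist force is about 0 N and the fingertips are at 0.25 m.
- **Jaw drawn:** The gap between the blocks is about 13 mm, down from 20 mm. That is roughly 7 mm of travel, or about 39 N on the catch by the given spring.
- **Lever:** The handle bar lies where home should be, and the lever had closed onto its stop. The picture alone fixes its height only to a few mm.

**What disagreed or wasn't checked:**
- My rig pose was off by about 3 mm in x and in z. This showed in the closer view and at the handle. I allowed for it by feeling for contact rather than trusting the position.
- One of the twelve pictures was spent on an extra crop, so the final picture could not be viewed. I checked it by brightness profiles instead.
- I did not measure the bottle, beaker and box again. The planned path stayed clear of them.

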